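Load the pestle steriliser and start its cycle

ROBOT

A 6-joint arm with a two-finger parallel gripper is mounted at the origin on the work surface. World frame = base frame: x ahead of the robot, y to its left, z up, the work surface at z = 0. Lengths are in m, angles in rad, forces in N, time in s.
With the tool pointing down it reaches from about 0.25 to 0.775 m from the base axis. Payload 4 kg.
Tool frame: the origin (TCP) lies on the centre line of the jaws, within the pads' length; the fingertips stand 8 mm ahead of it and the grasp point (between the pads) lies 11 mm behind it; z points along the fingers, y is the direction in which the jaws open and shut (so a half turn about z gives the same grasp; the last joint's range is limited). The gripper opens to 94 mm and grips with 3 to 60 N. Pads are 16 mm wide; open, the fingers measure 119 mm over their backs; the gripper's body (75 mm by 177 mm) begins 78 mm behind the grasp point.
Start: joints at [1.016, 0.087, 1.371, -0, 1.684, -0.103], TCP at [0.24, 0.495, 0.214] pointing down, gripper open.
Joint ranges: [-3.1, 3.1], [-0.76, 2.03], [0.27, 2.55], [-1.08, 4.22], [0.17, 2.65], [-2.57, 2.57]. Speed limits (rad/s): [2.79, 2.79, 3.14, 3.14, 3.14, 3.14].

INTERFACE

Orientations are given as [roll, pitch, yaw] about the fixed x, y, z axes, in that order (R = Rz(yaw) Ry(pitch) Rx(roll)).
In Python, from bench import robot gives the robot as it stands.
- The arm moves only by the shell command python3 -m crank 'ROWS' [OPENING]. ROWS is JSON, a list of rows, each a list of 4 numbers: the shift along the tool's x, y, z scaled (see below), then the turn about the tool's z scaled (see below). A call has exactly 10 rows; each row shifts and turns the commanded pose from where the row before left it, along the tool's axes as they then stand; what a row does not reach is not made up. The controller multiplies each number of a shift by 0.2 m and each number of a turn by pi/2 rad. A row lasts 1/8 s, in which the tool goes at most 62.5 mm and 10.7 degrees, less where a joint would pass 70% of its speed; a pose out of reach is approached as far as the arm can. A call with a number of a shift or a turn outside -1 to 1 is refused whole. A call with a gripper value outside its range is refused whole. OPENING is the gripper command: -1 is fully open, 1 is shut, values between are in proportion, set as the call begins (- or left out, the last holds). The fingers move at their own pace and stop on an object; the grip force is fixed at half the most. Time passes only in rows, so rows that do not move let the fingers close, or fill a call up. It gives the time, the measured TCP pose, the force and the opening at its end, in the units of the state.
- robot.get_obs(): the state, without advancing time (a new reading comes with each control period).
- robot.snapshot(name): name is "side" or "top"; returns (picture, depth): 480x640x3 uint8, red, green, blue; 480x640 float32, m along the optical axis (not along the pixel's ray), 0 where there is no reading.
- robot.camera_params(name): a dict with "fx", "fy", "cx", "cy" (pixels), "world_from_camera" (4x4, takes a point from camera to world coordinates). Camera axes: x right, y down, z forward; pixel columns grow to the right and rows downward; lengths in m; the calibration is good to about 2 mm. A picture is of the moment at which its call begins. camera_params takes no time and is no camera call.
- robot.close_job(): hands the job in, once; it reports no verdict.
The state is a dict: "time": time; "joint_positions": joint angles; "qvel": joint speeds; "joint_torque": joint torques, N m; "tool_pos": TCP position; "ee_rot": TCP orientation; "wrist_force": force on the tool from outside, world axes, zero at the start; "wrist_torque": the same for the moment, N m; "width": finger opening in m.
Only numpy, scipy, OpenCV 4.12 (cv2) and the standard library are available. Lean on these libraries where they do the work, as an engineer would, in place of code of your own. Each camera call takes 0.05 s, during which the arm holds its last target.

TASK

Get the pestle steriliser running: lift the two look-alike drying cartridges to find the fresh, heavier one and stand it fully down in the shallow bay at the end of the machine, leaving the spent one standing upright on the bench, and stand every pestle on the bench head-down in a well of the white steriliser, one to a well, until it rests on the well's floor. When all that is done, start the cycle by pressing its keys fully down, one at a time: first the round key, then the long bar key, then the square key. Do not press the cross-shaped stop key, and leave the mortar, bottle and jar where they are.

Things in the scene. Friction and masses are not known exactly. Their poses are not given: they have to be found in the camera images.
- steriliser: fixed white bench steriliser, main body 162 mm (x) by 302 mm (y), 110 mm high. Origin: on the table, at the middle of its length; +y along the row of wells to the left seen from the robot. A flat key ledge, 110 mm high, covers x from -85 to +13 mm, with the keys along x = -45 mm; the row of five wells runs along x = +45 mm, on the side away from the robot. Its yaw varies by up to 0.3 rad
- well1 (a point): centre of the floor of one of the steriliser's five wells, in a row 58 mm apart (well1 is the leftmost seen from the robot). Each well is square, 52 mm inside, 90 mm deep, floor 20 mm and rim 110 mm above the table, walls 6 mm; a pestle standing in it shows its top 60 mm above the rim
- well2 (a point): centre of the floor of one of the steriliser's five wells, in a row 58 mm apart (well1 is the leftmost seen from the robot). Each well is square, 52 mm inside, 90 mm deep, floor 20 mm and rim 110 mm above the table, walls 6 mm; a pestle standing in it shows its top 60 mm above the rim
- well3 (a point): centre of the floor of one of the steriliser's five wells, in a row 58 mm apart (well1 is the leftmost seen from the robot). Each well is square, 52 mm inside, 90 mm deep, floor 20 mm and rim 110 mm above the table, walls 6 mm; a pestle standing in it shows its top 60 mm above the rim
- well4 (a point): centre of the floor of one of the steriliser's five wells, in a row 58 mm apart (well1 is the leftmost seen from the robot). Each well is square, 52 mm inside, 90 mm deep, floor 20 mm and rim 110 mm above the table, walls 6 mm; a pestle standing in it shows its top 60 mm above the rim
- well5 (a point): centre of the floor of one of the steriliser's five wells, in a row 58 mm apart (well1 is the leftmost seen from the robot). Each well is square, 52 mm inside, 90 mm deep, floor 20 mm and rim 110 mm above the table, walls 6 mm; a pestle standing in it shows its top 60 mm above the rim
- pestle1: porcelain pestle, white, 150 mm long, standing upright on its flat head: head a cylinder 40 mm across and 36 mm high at the bottom, above it a straight round handle 20 mm across up to the top at 150 mm (a tapering shoulder joins them up to 62 mm). About 0.22 kg, the head much heavier than the handle. Origin: centre of the head's flat underside; z runs along the handle to its top. Absent in some starts (None)
- pestle2: porcelain pestle, white, 150 mm long, standing upright on its flat head: head a cylinder 40 mm across and 36 mm high at the bottom, above it a straight round handle 20 mm across up to the top at 150 mm (a tapering shoulder joins them up to 62 mm). About 0.22 kg, the head much heavier than the handle. Origin: centre of the head's flat underside; z runs along the handle to its top. Absent in some starts (None)
- pestle3: porcelain pestle, white, 150 mm long, standing upright on its flat head: head a cylinder 40 mm across and 36 mm high at the bottom, above it a straight round handle 20 mm across up to the top at 150 mm (a tapering shoulder joins them up to 62 mm). About 0.22 kg, the head much heavier than the handle. Origin: centre of the head's flat underside; z runs along the handle to its top. Absent in some starts (None)
- pestle4: porcelain pestle, white, 150 mm long, standing upright on its flat head: head a cylinder 40 mm across and 36 mm high at the bottom, above it a straight round handle 20 mm across up to the top at 150 mm (a tapering shoulder joins them up to 62 mm). About 0.22 kg, the head much heavier than the handle. Origin: centre of the head's flat underside; z runs along the handle to its top. Absent in some starts (None)
- pestle5: porcelain pestle, white, 150 mm long, standing upright on its flat head: head a cylinder 40 mm across and 36 mm high at the bottom, above it a straight round handle 20 mm across up to the top at 150 mm (a tapering shoulder joins them up to 62 mm). About 0.22 kg, the head much heavier than the handle. Origin: centre of the head's flat underside; z runs along the handle to its top. Absent in some starts (None)
- key_round (a joint): spring key on the steriliser's ledge, plain grey, 4 keys in a row: from the left (steriliser's +y) square, round, cross, bar. Value = how far it is down in m, 0 up to 0.006 fully down; takes about 1.5 N to start and 5 N to bottom out and springs back. It counts as pressed beyond 0.004. This one is round, 32 mm across, 43 mm to +y of the middle
- key_bar (a joint): spring key on the steriliser's ledge, plain grey, 4 keys in a row: from the left (steriliser's +y) square, round, cross, bar. Value = how far it is down in m, 0 up to 0.006 fully down; takes about 1.5 N to start and 5 N to bottom out and springs back. It counts as pressed beyond 0.004. This one is a long bar, 24 x 52 mm, 98 mm to -y of the middle
- key_square (a joint): spring key on the steriliser's ledge, plain grey, 4 keys in a row: from the left (steriliser's +y) square, round, cross, bar. Value = how far it is down in m, 0 up to 0.006 fully down; takes about 1.5 N to start and 5 N to bottom out and springs back. It counts as pressed beyond 0.004. This one is square, 28 mm, 108 mm to +y of the middle
- key_cross (a joint): spring key on the steriliser's ledge, plain grey, 4 keys in a row: from the left (steriliser's +y) square, round, cross, bar. Value = how far it is down in m, 0 up to 0.006 fully down; takes about 1.5 N to start and 5 N to bottom out and springs back. It counts as pressed beyond 0.004. This one is cross-shaped (stop), 34 mm over its arms, 22 mm to -y of the middle: never press it
- key_round_top (a point): centre of the top face of that key, 123 mm above the table when the key is up
- key_bar_top (a point): centre of the top face of that key, 123 mm above the table when the key is up
- key_square_top (a point): centre of the top face of that key, 123 mm above the table when the key is up
- mortar: bystander: white mortar bowl, 124 mm across, 70 mm high, origin under its centre
- amber_bottle: bystander: amber bottle, 60 mm across, 120 mm high, origin under its centre
- jar: bystander: clear jar, 72 mm across, 100 mm high, origin under its centre
- cartridge1: one of two drying cartridges that look the same: closed upright white plastic box, 54 mm (x) by 46 mm (y), 110 mm high, a thin grey band near the top; origin: centre of its underside, z up. One of the two is fresh (about 0.42 kg), the other spent (about 0.13 kg); only lifting tells which
- cartridge2: one of two drying cartridges that look the same: closed upright white plastic box, 54 mm (x) by 46 mm (y), 110 mm high, a thin grey band near the top; origin: centre of its underside, z up. One of the two is fresh (about 0.42 kg), the other spent (about 0.13 kg); only lifting tells which
- bay (a point): centre of the floor of the cartridge bay, a shallow open tray at the left (+y) end of the steriliser: 64 mm (steriliser's x) by 56 mm (y) inside, floor 20 mm and rim 35 mm above the table, walls 5 mm; the steriliser's 110 mm high end wall stands beside it, 33 mm to -y of this point. The cartridge stands in it with its x along the steriliser's x, either way round

How it is judged:
On the way, in this order (a step that is already met when the one before it is completed fails the run):
1. the fresh cartridge stands in the bay, the spent one on the bench, and every pestle stands head-down on the floor of a well, all let go (angle between each of pestle1, pestle2, pestle3, pestle4, pestle5's own z axis and vertical below 0.2 rad and height (world z) of pestle1 between 0.012 and 0.032 m and (horizontal distance between pestle1 and well1 below 0.015 m or horizontal distance between pestle1 and well2 below 0.015 m or horizontal distance between pestle1 and well3 below 0.015 m or horizontal distance between pestle1 and well4 below 0.015 m or horizontal distance between pestle1 and well5 below 0.015 m) and height (world z) of pestle2 between 0.012 and 0.032 m and (horizontal distance between pestle2 and well1 below 0.015 m or horizontal distance between pestle2 and well2 below 0.015 m or horizontal distance between pestle2 and well3 below 0.015 m or horizontal distance between pestle2 and well4 below 0.015 m or horizontal distance between pestle2 and well5 below 0.015 m) and height (world z) of pestle3 between 0.012 and 0.032 m and (horizontal distance between pestle3 and well1 below 0.015 m or horizontal distance between pestle3 and well2 below 0.015 m or horizontal distance between pestle3 and well3 below 0.015 m or horizontal distance between pestle3 and well4 below 0.015 m or horizontal distance between pestle3 and well5 below 0.015 m) and height (world z) of pestle4 between 0.012 and 0.032 m and (horizontal distance between pestle4 and well1 below 0.015 m or horizontal distance between pestle4 and well2 below 0.015 m or horizontal distance between pestle4 and well3 below 0.015 m or horizontal distance between pestle4 and well4 below 0.015 m or horizontal distance between pestle4 and well5 below 0.015 m) and height (world z) of pestle5 between 0.012 and 0.032 m and (horizontal distance between pestle5 and well1 below 0.015 m or horizontal distance between pestle5 and well2 below 0.015 m or horizontal distance between pestle5 and well3 below 0.015 m or horizontal distance between pestle5 and well4 below 0.015 m or horizontal distance between pestle5 and well5 below 0.015 m) and ((horizontal distance between cartridge1 and bay below 0.012 m and height (world z) of cartridge1 between 0.015 and 0.026 m and angle between each of cartridge1, cartridge2's own z axis and vertical below 0.1 rad and contact force between cartridge1 and steriliser above 2.6 N and height (world z) of cartridge2 below 0.01 m) or (horizontal distance between cartridge2 and bay below 0.012 m and height (world z) of cartridge2 between 0.015 and 0.026 m and angle between each of cartridge2, cartridge1's own z axis and vertical below 0.1 rad and contact force between cartridge2 and steriliser above 2.6 N and height (world z) of cartridge1 below 0.01 m)) and contact force between each of cartridge1, cartridge2, pestle1, pestle2, pestle3, pestle4, pestle5 and the fingers below 0.2 N and linear speed of each of cartridge1, cartridge2, pestle1, pestle2, pestle3, pestle4, pestle5 below 0.02 m/s), for 0.2 s.
2. round key pressed fully down (value of joint key_round above 0.004 m and value of joint each of key_bar, key_square, key_cross below 0.002 m), for 0.05 s.
3. bar key pressed fully down (value of joint key_bar above 0.004 m and value of joint each of key_round, key_square, key_cross below 0.002 m), for 0.05 s.
4. square key pressed fully down (value of joint key_square above 0.004 m and value of joint each of key_round, key_bar, key_cross below 0.002 m), for 0.05 s.
At the end, for the whole second after the job is handed in: Heavy cartridge down in the bay (12 mm, 0.1 rad), light one upright on the bench; all pestles on well floors (15 mm, 0.2 rad); all released, at rest; then round, bar, square keys pressed over 4 mm in order, all up again; mortar, bottle, jar within 40 mm of start (all of step 1 and value of joint each of key_round, key_bar, key_square, key_cross below 0.002 m and distance of each of mortar, amber_bottle, jar from where it was at the start of the episode below 0.04 m); the robot touches nothing.
It fails at once if the cross-shaped stop key is pressed (value of joint key_cross above 0.003 m).
It fails at once if a key is pressed before all pestles are in the wells (value of joint any of key_round, key_bar, key_square above 0.003 m and (height (world z) of any of pestle1, pestle2, pestle3, pestle4, pestle5 below 0.012 m or height (world z) of any of pestle1, pestle2, pestle3, pestle4, pestle5 above 0.04 m)).
It fails at once if two keys are pressed at once (value of joint each of key_round, key_bar above 0.003 m or value of joint each of key_round, key_square above 0.003 m or value of joint each of key_bar, key_square above 0.003 m).
It fails at once if a bystander is knocked away or over (distance of any of mortar, amber_bottle, jar from where it was at the start of the episode above 0.05 m or angle between any of mortar, amber_bottle, jar's own z axis and vertical above 0.5 rad).
Of pestle1, pestle2, pestle3, pestle4, pestle5 only 3 to 5 are there at a start; the rules pass over those that are not, and their reading is None.
At some moment in a run one of pestle1, pestle2, pestle3, pestle4, pestle5 may be knocked a few centimetres aside while the robot is not near it.
It also fails if it takes over 210 s, if anything falls off the work surface, if the arm or the gripper's body presses on something with over 40 N, if the wrist force passes 120 N, or if a joint passes its speed limit or range.

## Working session

There is one attempt and no reset: what is moved stays moved. The work goes in short steps, Python scripts to look and compute and a shell command to move; the robot and the scene stay as the last step left them, time stands still between calls to the robot, and variables do not carry over. Pictures are saved under pics/ and viewed, and the job is handed in when it is done.

```bash
ls; mkdir -p pics; python3 - <<'E'
from bench import robot
import cv2,numpy as np
print(robot.get_obs())
for n in("side","top"):
    p,d=robot.snapshot(n); c=robot.camera_params(n)
    cv2.imwrite(f"pics/{n}0.png",p[:,:,::-1]); np.savez(f"{n}0.npz",p=p,d=d,**c)
    print(n,c)
E
```

```text
pics
{'time': 0.0, 'joint_positions': array([ 1.01589584e+00,  8.79152844e-02,  1.37218882e+00, -1.02033438e-05,
        1.68358111e+00, -1.03127259e-01]), 'qvel': array([0.00089891, 0.00011048, 0.00038957, 0.00218196, 0.00092707,
       0.0003808 ]), 'joint_torque': array([ 1.04668710e-03, -3.40182316e+01, -3.02426147e+01,  7.17587024e-02,
        3.30351549e-02, -1.62221913e-04]), 'tool_pos': array([0.23986146, 0.49437819, 0.21235905]), 'ee_rot': array([-3.13951017e+00, -2.05329923e-04,  2.68981808e+00]), 'wrist_force': array([0.05129361, 0.16434089, 0.36020497]), 'wrist_torque': array([ 0.00841351,  0.01343829, -0.0141581 ]), 'width': 0.09388396219550797}
side {'fx': 436.96554839488954, 'fy': 436.96554839488954, 'cx': 323.6152692437367, 'cy': 243.37146828803907, 'world_from_camera': array([[ 0.9609617 , -0.18768653,  0.20328888,  0.37579943],
       [-0.27617605, -0.60628889,  0.74574833, -0.81064402],
       [-0.01671512, -0.77277911, -0.63445493,  0.85712195],
       [ 0.        ,  0.        ,  0.        ,  1.        ]])}
top {'fx': 482.17856033309846, 'fy': 482.17856033309846, 'cx': 313.510935462728, 'cy': 238.76743264011554, 'world_from_camera': array([[-0.00606164, -0.98324063,  0.18221175,  0.35266262],
       [-0.99990511,  0.00821377,  0.01105882,  0.03986599],
       [-0.01237012, -0.18212742, -0.98319712,  1.42891822],
       [ 0.        ,  0.        ,  0.        ,  1.        ]])}
```

View pics/side0.png

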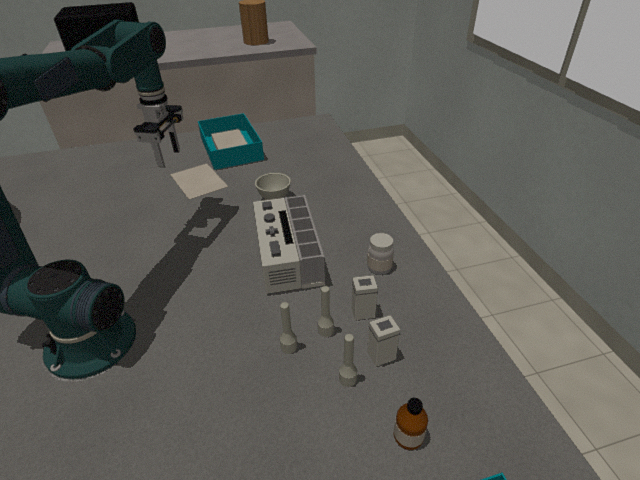

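View pics/top0.png

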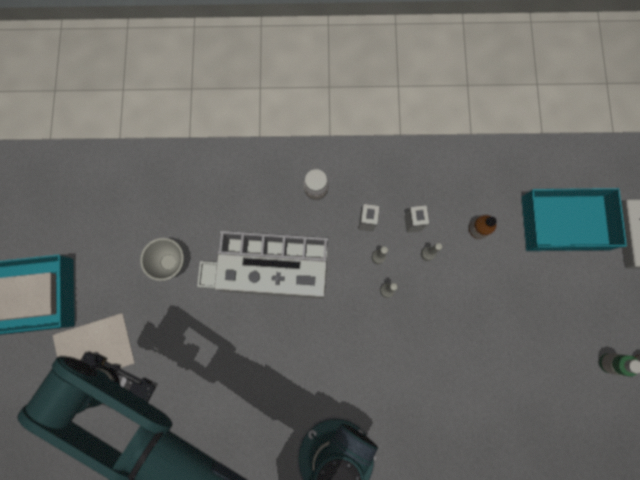

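The pictures show three pestles (side view: handles near (286,320), (325,305), (348,355)) and two cartridges (364,298) and (384,340). The steriliser is at about (290,245), with the bay at the far-left end. The mortar, jar and bottle stand clear. Next I measure from depth in both views.

```bash
cat > h.py <<'E'
import numpy as np,cv2
def cloud(f):
    z=np.load(f); d=z['d'];h,w=d.shape
    u,v=np.meshgrid(np.arange(w),np.arange(h))
    P=np.stack([(u-z['cx'])/z['fx']*d,(v-z['cy'])/z['fy']*d,d],-1)
    T=z['world_from_camera']
    P=P@T[:3,:3].T+T[:3,3]; P[d==0]=np.nan
    return P,z['p']
E
python3 - <<'E'
from h import *
for n in("side","top"):
    P,p=cloud(f"{n}0.npz")
    t=P[(np.abs(P[...,2])<.02)&(P[...,0]>.2)&(P[...,0]<.7)&(np.abs(P[...,1])<.3)]
    print(n,"table z",np.median(t[:,2]))
    m=(P[...,2]>.025)&(P[...,0]>.25)&(P[...,0]<.75)&(np.abs(P[...,1])<.45)
    k,l,s,c=cv2.connectedComponentsWithStats(m.astype(np.uint8))
    for i in range(1,k):
        if s[i,4]<30: continue
        q=P[l==i]; top=np.percentile(q[:,2],97); tp=q[q[:,2]>top-.012]
        print(c[i].round(),s[i,4],"ztop",top.round(3),"top mean",tp.mean(0).round(4),"min",tp.min(0).round(3),"max",tp.max(0).round(3))
    im=cv2.imread(f"pics/{n}0.png")
    cr=im[180:400,230:450] if n=="side" else im[140:320,140:500]
    cv2.imwrite(f"pics/{n}0c.png",cv2.resize(cr,None,fx=2.2 if n=="top" else 2.7,fy=2.2 if n=="top" else 2.7,interpolation=cv2.INTER_CUBIC))
E
```

```text
side table z 0.0005393110300174198
[147.  45.] 590 ztop 0.593 top mean [0.2643 0.4297 0.5886] min [0.25  0.4   0.581] max [0.281 0.449 0.596]
[287. 240.] 5338 ztop 0.123 top mean [0.508  0.1595 0.1156] min [0.442 0.016 0.111] max [0.62  0.322 0.127]
[371. 254.] 198 ztop 0.101 top mean [0.7459 0.0426 0.0968] min [0.741 0.028 0.089] max [0.75  0.062 0.102]
[364. 294.] 884 ztop 0.113 top mean [ 0.667  -0.1091  0.1095] min [ 0.639 -0.131  0.101] max [ 0.697 -0.08   0.116]
[325. 311.] 454 ztop 0.151 top mean [ 0.5589 -0.1381  0.1473] min [ 0.55  -0.146  0.139] max [ 0.568 -0.126  0.153]
[286. 327.] 478 ztop 0.15 top mean [ 0.4607 -0.1598  0.1471] min [ 0.452 -0.169  0.138] max [ 0.471 -0.147  0.152]
[383. 337.] 1112 ztop 0.112 top mean [ 0.6617 -0.2466  0.1095] min [ 0.635 -0.268  0.101] max [ 0.691 -0.218  0.114]
[348. 360.] 541 ztop 0.151 top mean [ 0.5672 -0.2838  0.1477] min [ 0.559 -0.292  0.139] max [ 0.577 -0.272  0.153]
[407. 414.] 556 ztop 0.122 top mean [ 0.6416 -0.439   0.1197] min [ 0.63  -0.45   0.111] max [ 0.657 -0.425  0.123]
top table z 0.0010941463414917418
[316. 192.] 1
[... 410 characters left out ...]
112] max [ 0.657 -0.424  0.128]
[269. 267.] 5693 ztop 0.125 top mean [0.5061 0.1711 0.1171] min [0.441 0.02  0.113] max [0.621 0.325 0.131]
[180. 258.] 98 ztop 0.076 top mean [0.5505 0.4377 0.0707] min [0.506 0.429 0.065] max [0.595 0.45  0.078]
[431. 251.] 208 ztop 0.153 top mean [ 0.5672 -0.2793  0.1499] min [ 0.558 -0.288  0.141] max [ 0.576 -0.271  0.156]
[380. 255.] 187 ztop 0.153 top mean [ 0.5585 -0.1341  0.1499] min [ 0.55  -0.143  0.141] max [ 0.569 -0.125  0.155]
[388. 289.] 178 ztop 0.153 top mean [ 0.4606 -0.1557  0.1499] min [ 0.453 -0.167  0.142] max [ 0.469 -0.147  0.154]
[ 94. 381.] 735 ztop 0.596 top mean [0.2622 0.4335 0.5922] min [0.25  0.405 0.584] max [0.283 0.45  0.599]
```

View pics/top0c.png

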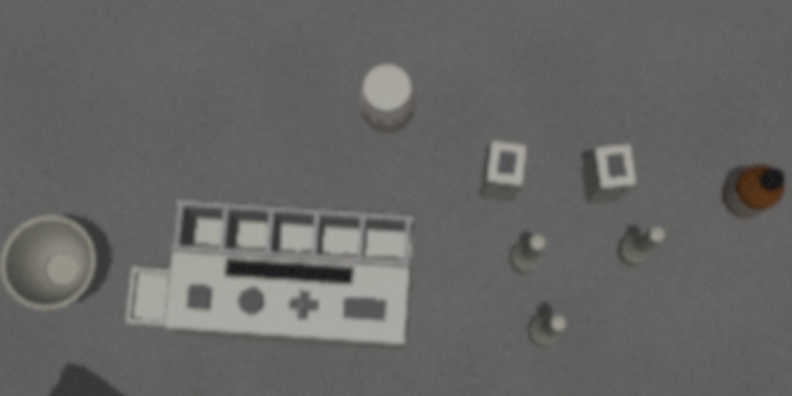

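View pics/side0c.png

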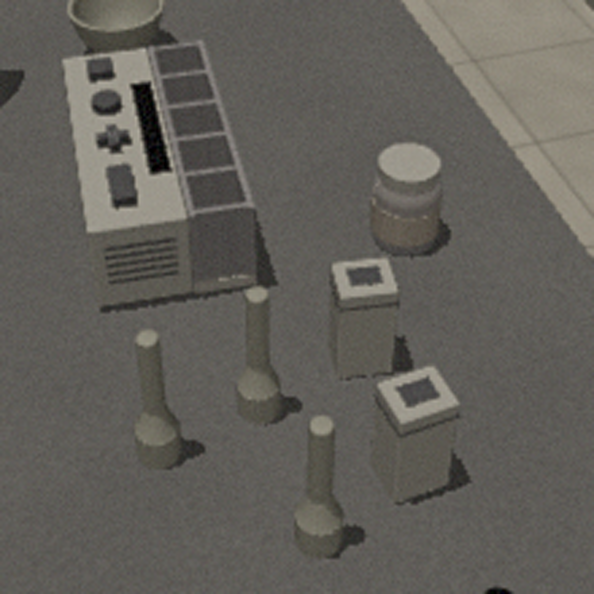

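```bash
cat > fit.py <<'E'
from h import *
import sys
def rect(xy):
    (c,(w,h),a)=cv2.minAreaRect(xy.astype(np.float32)*1000)
    a=np.radians(a)
    # long-side direction
    if w<h: w,h,a=h,w,a+np.pi/2
    return np.array(c)/1000,w,h,a
if __name__=="__main__":
  for n in("side","top"):
    P,p=cloud(f"{n}0.npz")
    x,y,z=P[...,0],P[...,1],P[...,2]
    # steriliser ledge+rim top
    m=(z>.102)&(z<.135)&(x>.42)&(x<.65)&(y>-.02)&(y<.36)
    m=cv2.morphologyEx(m.astype(np.uint8),cv2.MORPH_OPEN,np.ones((3,3)))>0
    c,w,h,a=rect(P[m][:,:2]); yaw=(a-np.pi/2+np.pi/2)%np.pi-np.pi/2
    R=np.array([[np.cos(yaw),-np.sin(yaw)],[np.sin(yaw),np.cos(yaw)]])
    o=c-R@[-.004,0]
    print(n,"ster",w,h,"yaw",yaw,"origin",o)
    loc=(P[...,:2]-o)@R
    # keys z>.118
    k=((z>.1185)&m)
    kk,l,s,cc=cv2.connectedComponentsWithStats(k.astype(np.uint8))
    for i in range(1,kk):
        if s[i,4]>15:
            q=loc[l==i]; print("  key",q.mean(0).round(4),np.ptp(q,0).round(3),z[l==i].mean().round(4),s[i,4])
    # bay
    lx,ly=loc[...,0],loc[...,1]
    b=(ly>.155)&(ly<.235)&(abs(lx)<.1)&(z>.012)&(z<.06)
    if b.sum()>20:
        q=np.c_[loc[b],z[b]]; print("  bay n",b.sum(),q.min(0).round(3),q.max(0).round(3))
        rim=q[q[:,2]>.028]; print("   rim",rim[:,:2].min(0).round(4),rim[:,:2].max(0).round(4)); fl=q[q[:,2]<.026]; print("   floor",fl.mean(0).round(4),fl.min(0).round(4),fl.max(0).round(4))
    for i,wy in enumerate([.116,.058,0,-.058,-.116]):
        b=(abs(lx-.045)<.03)&(abs(ly-wy)<.03)&(z<.06)
        if b.sum()>5: print("  wellfloor",i+1,b.sum(),loc[b].min(0).round(4),loc[b].max(0).round(4),z[b].mean().round(4))
    for i,(cx,cy) in enumerate([(.667,-.106),(.662,-.244)]):
        b=(abs(x-cx)<.045)&(abs(y-cy)<.045)&(z>.1)
        c,w,h,a=rect(P[b][:,:2]); print("  cart",c.round(4),w,h,"xdir",((a+np.pi/2)%np.pi-np.pi/2).round(3))
E
python3 fit.py
```

```text
side ster 305.64801025390625 162.30438232421875 yaw -0.07662513667403226 origin [0.53577452 0.17131814]
  key [-0.0452  0.1045] [0.027 0.03 ] 0.123 62
  key [-0.0454  0.0406] [0.029 0.036] 0.1228 70
  key [-0.0452 -0.0233] [0.034 0.041] 0.123 67
  key [-0.0459 -0.101 ] [0.024 0.055] 0.1233 121
  wellfloor 5 73 [ 0.0175 -0.146 ] [ 0.0715 -0.1415] 0.0333
  cart [ 0.6686 -0.1046] 54.63557052612305 50.76552200317383 xdir -0.116
  cart [ 0.6633 -0.2436] 54.30889892578125 46.89507293701172 xdir 0.112
top ster 302.8823547363281 162.82875061035156 yaw -0.07701355871902038 origin [0.53518675 0.17261989]
  key [-0.0459  0.1071] [0.027 0.028] 0.1237 103
  key [-0.0456  0.0421] [0.028 0.03 ] 0.1238 104
  key [-0.046  -0.0227] [0.033 0.033] 0.1237 86
  key [-0.0457 -0.0984] [0.024 0.05 ] 0.1239 167
  bay n 445 [-0.078  0.166  0.013] [-0.004  0.217  0.044]
   rim [-0.0776  0.1659] [-0.0036  0.2171]
   floor [-0.0397  0.1911  0.0206] [-0.0775  0.1691  0.0129] [-0.0077  0.2123  0.0259]
  wellfloor 1 224 [0.0268 0.1013] [0.0716 0.1428] 0.0269
  wellfloor 2 234 [0.029  0.0405] [0.0715 0.0844] 0.0261
  wellfloor 3 253 [ 0.0269 -0.0208] [0.0722 0.0262] 0.0257
  wellfloor 4 263 [ 0.0286 -0.0815] [ 0.0719 -0.0321] 0.0248
  wellfloor 5 274 [ 0.0289 -0.1421] [ 0.0718 -0.0904] 0.0244
  cart [ 0.6681 -0.1039] 56.07561492919922 45.817047119140625 xdir -0.138
  cart [ 0.6626 -0.242 ] 54.95995330810547 46.88862228393555 xdir 0.08
```

```bash
cat > go.py <<'E'
import sys
from bench import robot
import numpy as np
from scipy.spatial.transform import Rotation as Ro
def go(x,y,z,yaw):
    o=robot.get_obs(); p=np.array(o['tool_pos']); r=o['ee_rot']
    dy=(yaw-r[2]+np.pi)%(2*np.pi)-np.pi
    R=Ro.from_euler('xyz',[np.pi,0,yaw])
    d=R.inv().apply(np.array([x,y,z])-p)
    print("t",round(o['time'],2),"pos",p.round(4),"rpy",np.round(r,3),"q6",o['joint_positions'][5].round(2),"F",np.round(o['wrist_force'],2),"w",round(o['width'],4))
    print("turn units",round(-dy/(np.pi/2),4),"shift units xyz (after turn)",(d/.2).round(4),"mm",(d*1000).round(1))
if __name__=="__main__": go(*map(float,sys.argv[1:5]))
E
python3 -m crank '[[0,0,-0.02,0.113],[0,0,-0.02,0.113],[0,0,-0.02,0.113],[0,0,-0.02,0.113],[0,0,0,0.113],[0,0,0,0.113],[0,0,0,0.113],[0,0,0,0],[0,0,0,0],[0,0,0,0]]' -1; python3 go.py .668 -.105 .22 1.444
```

```text
time: 1.35
tool_pos: [0.2401, 0.4948, 0.2293]
ee_rot: [-3.141, 0.0, 1.449]
wrist_force: [-0.6, 0.5, -0.7]
width: 0.0942
t 1.35 pos [0.2401 0.4948 0.2293] rpy [-3.141  0.     1.449] q6 1.14 F [-0.63  0.47 -0.67] w 0.0942
turn units 0.0029 shift units xyz (after turn) [-2.7041  2.5015  0.0467] mm [-540.8  500.3    9.3]
```

```bash
python3 -m crank '[[-0.17,0.16,0,0.003],[-0.17,0.16,0,0],[-0.17,0.16,0,0],[-0.17,0.16,0,0],[-0.17,0.16,0,0],[-0.17,0.16,0,0],[-0.17,0.16,0,0],[-0.17,0.16,0,0],[-0.17,0.16,0,0],[-0.17,0.16,0,0]]' -1;  python3 -m crank '[[-0.17,0.15,0,0],[-0.17,0.15,0,0],[-0.17,0.15,0,0],[-0.17,0.15,0,0],[-0.17,0.15,0,0],[-0.1,0.1,0,0],[-0.05,0.05,0,0],[0,0,0,0],[0,0,0,0],[0,0,0,0]]' -1; python3 go.py .668 -.105 .22 1.444
```

```text
time: 2.6
tool_pos: [0.515, 0.1155, 0.2296]
ee_rot: [3.141, -0.0, 1.444]
wrist_force: [0.3, -0.8, 0.2]
width: 0.0937
time: 3.85
tool_pos: [0.6668, -0.1034, 0.2301]
ee_rot: [3.141, -0.0, 1.444]
wrist_force: [0.5, 0.6, 0.4]
width: 0.094
t 3.85 pos [ 0.6668 -0.1034  0.2301] rpy [ 3.141 -0.     1.444] q6 -0.11 F [0.53 0.59 0.42] w 0.094
turn units 0.0 shift units xyz (after turn) [-0.0073  0.0068  0.0504] mm [-1.5  1.4 10.1]
```

```bash
python3 -m crank '[[-0.007,0.007,0.1,0],[0,0,0.1,0],[0,0,0.1,0],[0,0,0.1,0],[0,0,0.08,0],[0,0,0.02,0],[0,0,0,0],[0,0,0,0],[0,0,0,0],[0,0,0,0]]' -1; cat > snap.py <<'E'
import sys
from bench import robot
import cv2,numpy as np
t=sys.argv[1]
for a in sys.argv[2:]:
    n,*c=a.split(':')
    p,d=robot.snapshot(n); k=robot.camera_params(n)
    np.savez(f"{n}{t}.npz",p=p,d=d,**k)
    u0,v0,w=map(int,c[0].split(','))
    cr=p[v0:v0+w*3//4,u0:u0+w,::-1]
    f=780/w
    cv2.imwrite(f"pics/{n}{t}.png",cv2.resize(cr,(780,585),interpolation=cv2.INTER_CUBIC))
E
python3 snap.py 1 side:280,180,200 top:300,120,200
```

```text
time: 5.1
tool_pos: [0.6686, -0.1062, 0.13]
ee_rot: [3.141, 0.0, 1.443]
wrist_force: [-0.1, 0.0, -0.1]
width: 0.0938
```

View pics/side1.png

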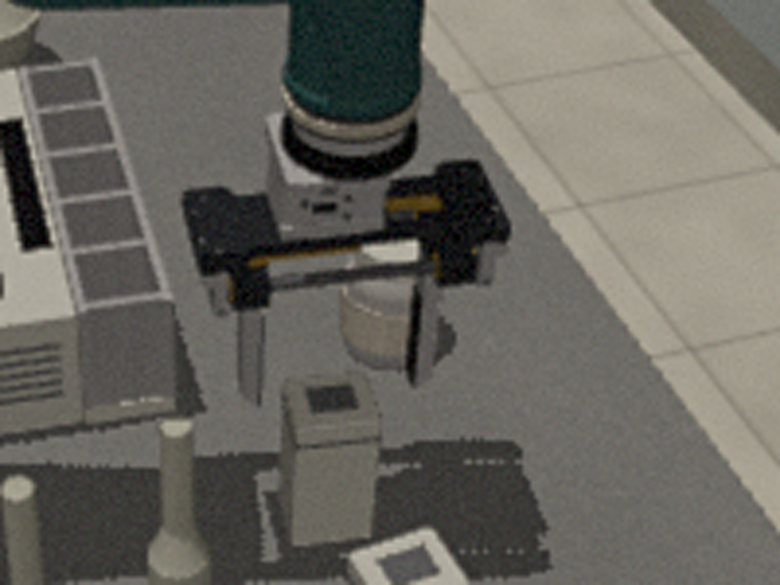

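View pics/top1.png

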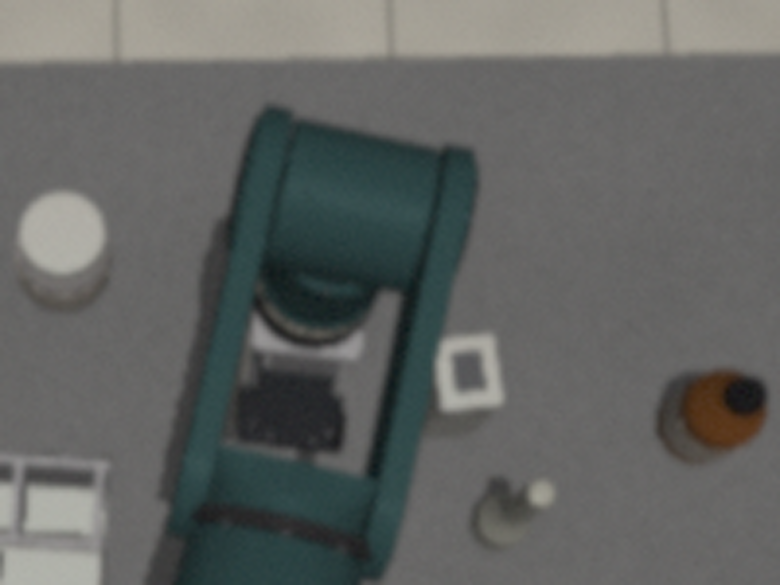

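The side view shows the open jaws straddling the cartridge, with fingertips at crop (252,402) and (418,385). I use the fingertip depth to check the robot frame against the side camera.

```bash
python3 - <<'E'
from h import *
P,p=cloud("side1.npz")
x,y,z=P[...,0],P[...,1],P[...,2]
# finger pts
m=(z>.12)&(z<.165)&(x>.58)&(x<.76)&(abs(y+.106)<.03)
k,l,s,c=cv2.connectedComponentsWithStats(m.astype(np.uint8))
for i in range(1,k):
    if s[i,4]>15:
        q=P[l==i]; print(s[i,4],q.min(0).round(4),q.max(0).round(4),np.median(q,0).round(4))
E
```

```text
90 [ 0.714  -0.125   0.1211] [ 0.7267 -0.1038  0.1647] [ 0.7172 -0.1213  0.1455]
69 [ 0.609  -0.1129  0.1228] [ 0.6203 -0.0972  0.1643] [ 0.6142 -0.1093  0.1464]
```

```bash
python3 -m crank '[[0,0,0.06,0],[0,0,0.06,0],[0,0,0.06,0],[0,0,0.06,0],[0,0,0.04,0],[0,0,0,0],[0,0,0,0],[0,0,0,0],[0,0,0,0],[0,0,0,0]]' -1; python3 -m crank '[[0,0,0,0],[0,0,0,0],[0,0,0,0],[0,0,0,0],[0,0,0,0],[0,0,0,0],[0,0,0,0],[0,0,0,0],[0,0,0,0],[0,0,0,0]]' 1;python3 -m crank '[[0,0,-0.02,0],[0,0,-0.05,0],[0,0,-0.05,0],[0,0,-0.05,0],[0,0,0,0],[0,0,0,0],[0,0,0,0],[0,0,0,0],[0,0,0,0],[0,0,0,0]]' 1; python3 snap.py 2 side:280,180,200
```

```text
time: 6.45
tool_pos: [0.6685, -0.1061, 0.0737]
ee_rot: [3.141, -0.0, 1.443]
wrist_force: [0.2, -0.5, -0.2]
width: 0.0937
time: 7.7
tool_pos: [0.6683, -0.1061, 0.0734]
ee_rot: [-3.141, -0.0, 1.443]
wrist_force: [0.3, -0.2, 0.1]
width: 0.0545
time: 8.95
tool_pos: [0.6683, -0.1061, 0.1074]
ee_rot: [-3.141, -0.0, 1.443]
wrist_force: [0.4, -0.2, -4.2]
width: 0.0538
```

View pics/side2.png

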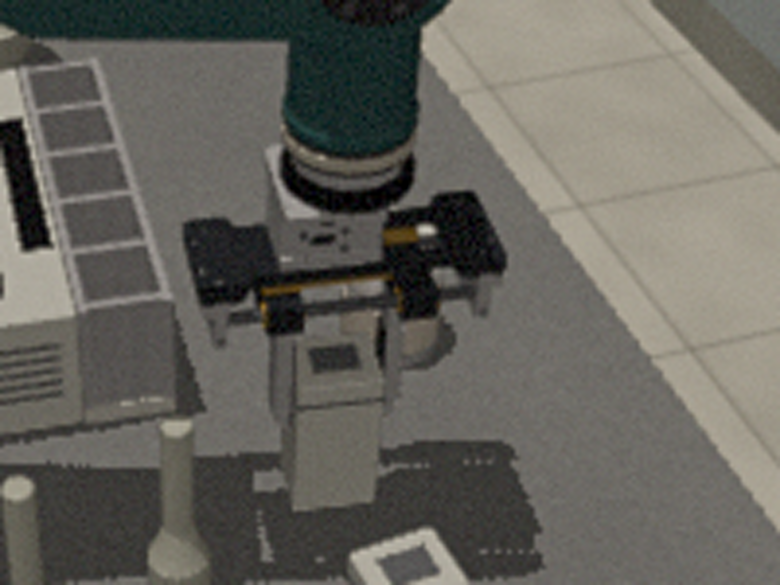

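The wrist force is -4.2 N, so this is the fresh cartridge, and it hangs straight in the jaws (crop (335,430)). Next I measure its offset in the grasp.

```bash
python3 - <<'E'
from h import *
P,p=cloud("side2.npz")
x,y,z=P[...,0],P[...,1],P[...,2]
m=(z>.06)&(z<.11)&(x>.635)&(x<.70)&(y<-.115)&(y>-.15)
q=P[m]; print(m.sum(),q.min(0).round(4),q.max(0).round(4),np.median(q,0).round(4))
m=(z>.02)&(z<.1)&(x>.62)&(x<.72)&(y<-.115)&(y>-.15)
A=P[m]; f=np.polyfit(A[:,0],A[:,1],1); print("front face y at x=.668:",np.polyval(f,.668),"slope",f[0]); print(A[:,0].min(),A[:,0].max(),A[:,2].min())
E
python3 go.py .5093 .3568 .22 1.494
```

```text
320 [ 0.6387 -0.1331  0.06  ] [ 0.6985 -0.1151  0.11  ] [ 0.665  -0.1268  0.0864]
front face y at x=.668: -0.1269639459011525 slope -0.15518045090787075
0.6387432342831404 0.6928906742701084 0.03365038156356137
t 9.0 pos [ 0.6684 -0.1061  0.1074] rpy [-3.142 -0.     1.443] q6 -0.11 F [ 0.24  0.18 -3.49] w 0.0541
turn units -0.0327 shift units xyz (after turn) [ 2.2467 -0.9706 -0.5629] mm [ 449.3 -194.1 -112.6]
```

```bash
python3 -m crank '[[0,0,-0.1,0],[0,0,-0.15,0],[0,0,-0.15,0],[0,0,-0.15,-0.03],[0.1,-0.05,-0.013,0],[0.2,-0.09,0,0],[0.2,-0.09,0,0],[0.2,-0.09,0,0],[0.2,-0.09,0,0],[0.2,-0.09,0,0]]' 1; python3 -m crank '[[0.2,-0.09,0,0],[0.2,-0.09,0,0],[0.2,-0.09,0,0],[0.2,-0.09,0,0],[0.2,-0.07,0,0],[0.1,-0.03,0,0],[0.04,0,0,0],[0,0,0,0],[0,0,0,0],[0,0,0,0]]' 1;python3 go.py .5096 .3540 .15 1.494
```

```text
time: 10.25
tool_pos: [0.5844, 0.1238, 0.2194]
ee_rot: [-3.14, -0.001, 1.49]
wrist_force: [0.9, 0.9, -3.5]
width: 0.054
time: 11.5
tool_pos: [0.5138, 0.3549, 0.2202]
ee_rot: [3.141, 0.0, 1.488]
wrist_force: [0.5, 0.8, -4.4]
width: 0.0541
t 11.5 pos [0.5138 0.3549 0.2202] rpy [3.141 0.    1.488] q6 0.6 F [ 0.53  0.79 -4.43] w 0.0541
turn units -0.0039 shift units xyz (after turn) [-0.0059 -0.0208  0.3511] mm [-1.2 -4.2 70.2]
```

Lower to TCP 0.13, with the cartridge bottom about 57 mm above the table and still above the 35 mm rim, then look.

```bash
python3 -m crank '[[-0.006,-0.021,0,-0.004],[0,0,0.05,0],[0,0,0.1,0],[0,0,0.1,0],[0,0,0.1,0],[0,0,0.07,0],[0,0,0.03,0],[0,0,0,0],[0,0,0,0],[0,0,0,0]]' 1; python3 go.py .5096 .3540 .094 1.494;python3 snap.py 3 side:180,100,200 top:120,200,200
```

```text
time: 12.75
tool_pos: [0.5095, 0.3554, 0.1312]
ee_rot: [3.14, -0.001, 1.496]
wrist_force: [-0.7, 0.5, -4.0]
width: 0.054
t 12.75 pos [0.5095 0.3554 0.1312] rpy [ 3.140e+00 -1.000e-03  1.496e+00] q6 0.59 F [-0.7   0.54 -4.01] w 0.054
turn units 0.0013 shift units xyz (after turn) [-0.0069  0.0011  0.1859] mm [-1.4  0.2 37.2]
```

View pics/side3.png

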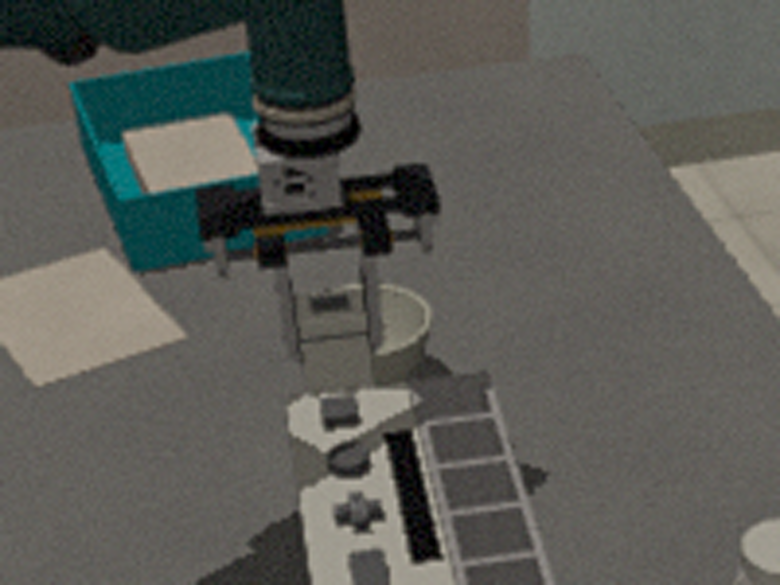

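View pics/top3.png

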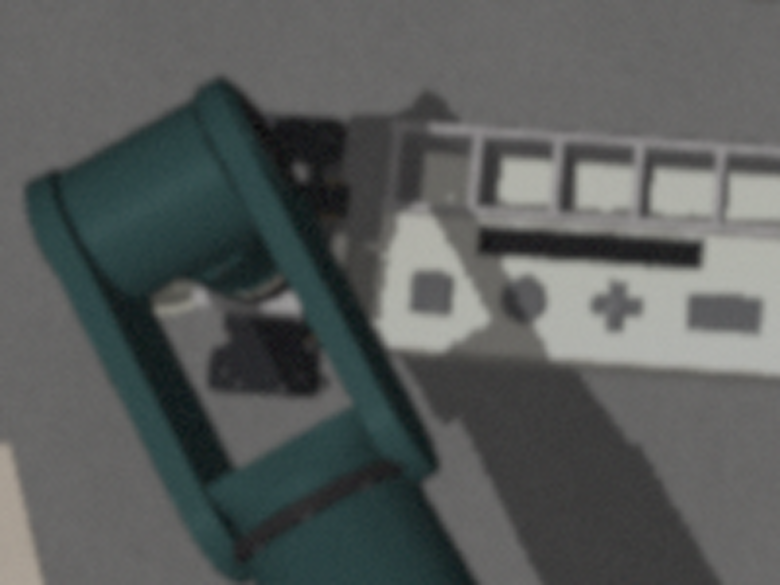

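The side view shows the cartridge at crop (335,350), just behind the ledge end. The top view is blocked by the forearm. I measure the cartridge's near face in the steriliser frame.

```bash
python3 - <<'E'
from h import *
P,p=cloud("side3.npz")
o=np.array([.5348,.1685]);yaw=-.077
R=np.array([[np.cos(yaw),-np.sin(yaw)],[np.sin(yaw),np.cos(yaw)]])
L=(P[...,:2]-o)@R; z=P[...,2]; lx,ly=L[...,0],L[...,1]
m=(z>.118)&(z<.14)&(ly>.14)&(ly<.2)&(lx>-.075)&(lx<0)
print(m.sum(),np.percentile(lx[m],[2,50,98]).round(4),np.percentile(ly[m],[2,25,50,75,98]).round(4),np.polyfit(lx[m],ly[m],1))
m=(z>.1)&(z<.116)&(ly>.1)&(ly<.18)&(lx>-.08)&(lx<0)
print("ledge end max ly",np.percentile(ly[m],[90,99]),m.sum())
m=(z>.06)&(z<.118)&(ly>.152)&(ly<.2)&(lx>-.085)&(lx<.01)
print("face below",m.sum(),np.percentile(lx[m],[2,50,98]).round(4),np.percentile(ly[m],[5,50,95]).round(4))
m=(z>.155)&(z<.18)&(ly>.14)&(ly<.22)&(lx>-.075)&(lx<0)
print("top face",m.sum(),np.percentile(lx[m],[1,50,99]).round(4),np.percentile(ly[m],[1,50,99]).round(4),np.median(z[m]))
E
```

```text
134 [-0.073  -0.0395 -0.0033] [0.1587 0.1625 0.1649 0.1678 0.1778] [0.00980078 0.16643161]
ledge end max ly [0.16475633 0.16902196] 238
face below 77 [-0.0667 -0.0409 -0.0131] [0.1582 0.1638 0.1688]
top face 241 [-0.0737 -0.0383 -0.0013] [0.1598 0.1742 0.2065] 0.1678999185820257
```

```bash
python3 -m crank '[[-0.014,0,0,0.0],[0,0,0.03,0],[0,0,0.03,0],[0,0,0.03,0],[0,0,0.03,0],[0,0,0.03,0],[0,0,0.02,0],[0,0,0,0],[0,0,0,0],[0,0,0,0]]' 1; python3 go.py .5098 .3525 .0934 1.494
```

```text
time: 14.1
tool_pos: [0.509, 0.3524, 0.0965]
ee_rot: [3.141, -0.0, 1.496]
wrist_force: [0.0, -0.2, -3.8]
width: 0.0535
t 14.1 pos [0.509  0.3524 0.0965] rpy [ 3.141 -0.     1.496] q6 0.59 F [ 0.03 -0.17 -3.81] w 0.0535
turn units 0.0012 shift units xyz (after turn) [0.0008 0.004  0.0154] mm [0.2 0.8 3.1]
```

Force is unchanged, so the cartridge is inside the bay without contact. I'll put it down on the floor and release.

```bash
python3 -m crank '[[0,0,0.008,0.0],[0,0,0.008,0],[0,0,0.003,0],[0,0,0,0],[0,0,0,0],[0,0,0,0],[0,0,0,0],[0,0,0,0],[0,0,0,0],[0,0,0,0]]' 1; python3 -m crank '[[0,0,0,0.0],[0,0,0,0],[0,0,0,0],[0,0,0,0],[0,0,0,0],[0,0,0,0],[0,0,0,0],[0,0,0,0],[0,0,0,0],[0,0,0,0]]' -1;  python3 -m crank '[[0,0,-0.1,0.0],[0,0,-0.2,0],[0,0,-0.2,0],[0,0,-0.2,0],[-0.2,0.02,0,0],[-0.3,0.02,0,0],[-0.3,0.02,0,0],[-0.3,0.02,0,0],[0,0,0,0],[0,0,0,0]]' -1; python3 snap.py 4 side:180,100,200 top:160,180,200
```

```text
time: 15.35
tool_pos: [0.509, 0.3525, 0.0934]
ee_rot: [3.141, -0.001, 1.496]
wrist_force: [-2.7, -1.6, 6.2]
width: 0.0539
time: 16.6
tool_pos: [0.5088, 0.3523, 0.0923]
ee_rot: [3.141, -0.0, 1.496]
wrist_force: [0.4, 0.7, 0.2]
width: 0.0942
time: 17.85
tool_pos: [0.5084, 0.1321, 0.2325]
ee_rot: [3.141, -0.001, 1.496]
wrist_force: [-0.6, -0.5, 0.2]
width: 0.0938
```

View pics/side4.png

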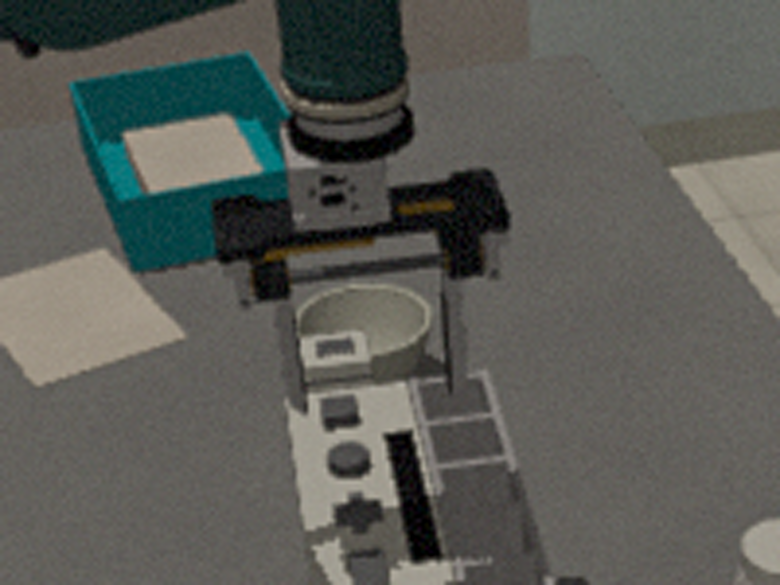

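View pics/top4.png

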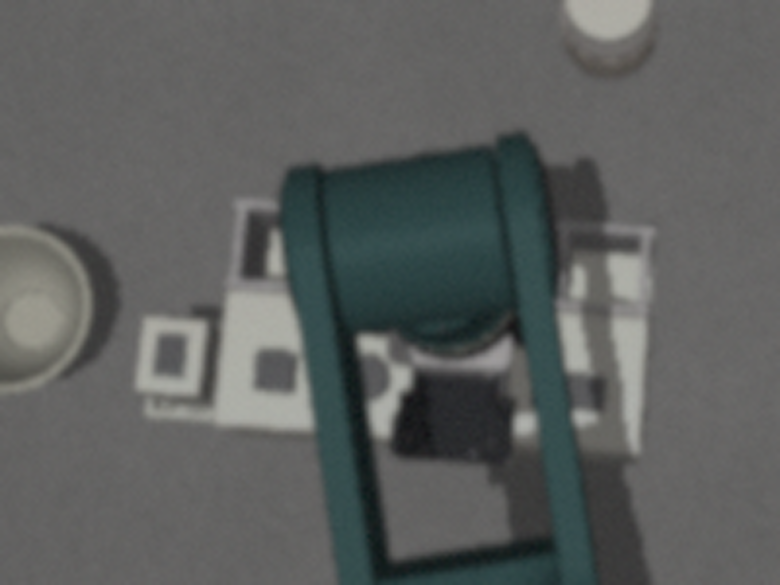

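The cartridge stands in the bay, its top at top-view crop (172,355). I check its height and centre, then go to the second cartridge.

```bash
python3 - <<'E'
from h import *
from fit import rect
P,p=cloud("top4.npz")
o=np.array([.535,.172]);yaw=-.077
R=np.array([[np.cos(yaw),-np.sin(yaw)],[np.sin(yaw),np.cos(yaw)]])
L=(P[...,:2]-o)@R; z=P[...,2]; lx,ly=L[...,0],L[...,1]
m=(z>.12)&(z<.145)&(ly>.155)&(ly<.23)&(lx>-.085)&(lx<.01)
m=cv2.morphologyEx(m.astype(np.uint8),cv2.MORPH_OPEN,np.ones((3,3)))>0
c,w,h,a=rect(L[m]);print("cart local",c,w,h,a,"z",np.median(z[m]),"std",z[m].std())
q=np.c_[L[m],np.ones(m.sum())];print("tilt",np.linalg.lstsq(q,z[m],rcond=None)[0])
E
python3 go.py .663 -.2435 .22 1.66
```

```text
cart local [-0.0414677   0.17950597] 54.279518127441406 46.26094055175781 0.030935497684793603 z 0.13071854397261629 std 0.003092487594753477
tilt [0.01661766 0.02508025 0.12692389]
t 17.95 pos [0.5083 0.1331 0.2323] rpy [-3.142e+00 -1.000e-03  1.498e+00] q6 0.22 F [-0.03  0.38  0.62] w 0.094
turn units -0.1033 shift units xyz (after turn) [-1.9442  0.6027  0.0613] mm [-388.8  120.5   12.3]
```

```bash
python3 -m crank '[[-0.1,0.03,0,-0.103],[-0.2,0.06,0,0],[-0.23,0.07,0,0],[-0.23,0.07,0,0],[-0.23,0.07,0,0],[-0.23,0.07,0,0],[-0.23,0.07,0,0],[-0.23,0.07,0,0],[-0.2,0.07,0,0],[-0.06,0.02,0,0]]' -1; python3 go.py .663 -.2435 .075 1.66
```

```text
time: 19.2
tool_pos: [0.6594, -0.2457, 0.2304]
ee_rot: [-3.14, -0.001, 1.658]
wrist_force: [0.7, 0.6, -0.8]
width: 0.094
t 19.2 pos [ 0.6594 -0.2457  0.2304] rpy [-3.140e+00 -1.000e-03  1.658e+00] q6 -0.52 F [ 0.68  0.6  -0.78] w 0.094
turn units -0.0013 shift units xyz (after turn) [0.0096 0.0189 0.7771] mm [  1.9   3.8 155.4]
```

```bash
python3 -m crank '[[0.01,0.019,0.05,0],[0,0,0.15,0],[0,0,0.15,0],[0,0,0.15,0],[0,0,0.13,0],[0,0,0.08,0],[0,0,0.04,0],[0,0,0,0],[0,0,0,0],[0,0,0,0]]' -1; python3 -m crank '[[0,0,0,0],[0,0,0,0],[0,0,0,0],[0,0,0,0],[0,0,0,0],[0,0,0,0],[0,0,0,0],[0,0,0,0],[0,0,0,0],[0,0,0,0]]' 1;python3 -m crank '[[0,0,-0.02,0],[0,0,-0.04,0],[0,0,-0.04,0],[0,0,0,0],[0,0,0,0],[0,0,0,0],[0,0,0,0],[0,0,0,0],[0,0,0,0],[0,0,0,0]]' 1; python3 snap.py 5 side:280,200,200
```

```text
time: 20.45
tool_pos: [0.6626, -0.2434, 0.0837]
ee_rot: [3.14, 0.001, 1.658]
wrist_force: [-0.4, -0.4, -0.0]
width: 0.0943
time: 21.7
tool_pos: [0.662, -0.243, 0.0823]
ee_rot: [3.141, -0.0, 1.658]
wrist_force: [0.1, -0.2, -0.6]
width: 0.054
time: 22.95
tool_pos: [0.6619, -0.243, 0.1023]
ee_rot: [3.142, -0.0, 1.658]
wrist_force: [-0.1, 0.3, -0.7]
width: 0.0541
```

View pics/side5.png

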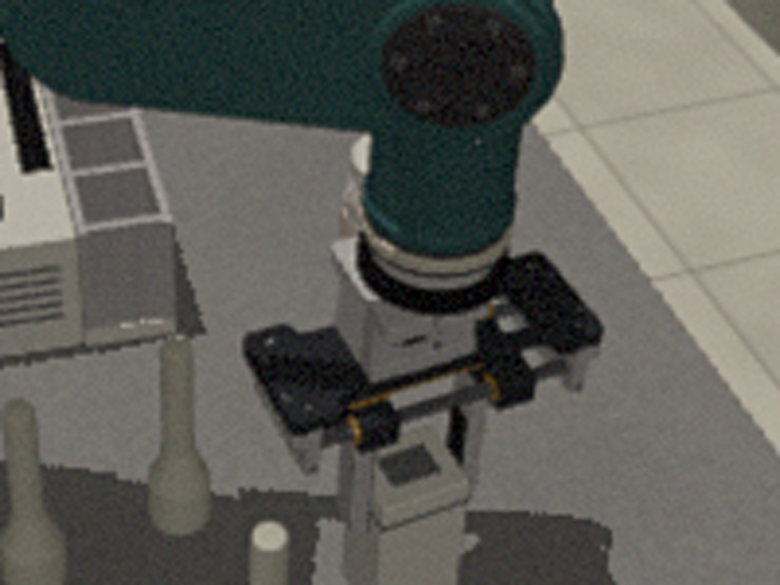

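The second cartridge reads about -0.7 N, so it is the spent one. I'll set it back where it was.

```bash
python3 -m crank '[[0,0,0.04,0],[0,0,0.04,0],[0,0,0.02,0],[0,0,0,0],[0,0,0,0],[0,0,0,0],[0,0,0,0],[0,0,0,0],[0,0,0,0],[0,0,0,0]]' 1; python3 -m crank '[[0,0,0,0],[0,0,0,0],[0,0,0,0],[0,0,0,0],[0,0,0,0],[0,0,0,0],[0,0,0,0],[0,0,0,0],[0,0,0,0],[0,0,0,0]]' -1;python3 -m crank '[[0,0,-0.1,0],[0,0,-0.2,0],[0,0,-0.2,0],[0,0,-0.2,0.05],[0,0,-0.05,0],[0,-0.2,0,0],[0,-0.3,0,0],[0,-0.3,0,0],[0,-0.3,0,0],[0,0,0,0]]' -1; python3 snap.py 6 side:230,180,240 top:300,120,240
cat > obj.py <<'E'
from h import *
import sys
C={'side':np.array([.001,.0013,0]),'top':np.array([0.0005,-.0022,-.001])}
for f in sys.argv[1:]:
    P,p=cloud(f+".npz"); P=P+C[f.rstrip('0123456789')]
    m=(P[...,2]>.025)&(P[...,0]>.25)&(P[...,0]<.75)&(P[...,1]>-.5)&(P[...,1]<.0)
    k,l,s,c=cv2.connectedComponentsWithStats(m.astype(np.uint8))
    for i in range(1,k):
        if s[i,4]<60: continue
        q=P[l==i]; top=np.percentile(q[:,2],97); tp=q[q[:,2]>top-.012]
        print(f,c[i].round(),s[i,4],"ztop",top.round(3),"mean",tp.mean(0).round(4),"mid",((tp.min(0)+tp.max(0))/2).round(4),"ext",np.ptp(tp,0).round(3))
E
python3 obj.py side6 top6
```

```text
time: 24.25
tool_pos: [0.662, -0.243, 0.0822]
ee_rot: [3.141, -0.0, 1.658]
wrist_force: [-0.1, -0.0, -2.0]
width: 0.0541
time: 25.5
tool_pos: [0.662, -0.243, 0.0822]
ee_rot: [3.142, -0.0, 1.658]
wrist_force: [0.1, -0.6, 0.4]
width: 0.094
time: 26.75
tool_pos: [0.4382, -0.2441, 0.2312]
ee_rot: [-3.139, -0.001, 1.578]
wrist_force: [0.7, 0.0, -0.1]
width: 0.0942
side6 [231. 180.] 20502 ztop 0.613 mean [ 0.4258 -0.2477  0.6088] mid [ 0.374  -0.2017  0.6093] ext [0.248 0.214 0.017]
side6 [325. 311.] 453 ztop 0.151 mean [ 0.5596 -0.1367  0.1476] mid [ 0.5601 -0.1348  0.1457] ext [0.018 0.021 0.013]
side6 [286. 327.] 483 ztop 0.151 mean [ 0.4618 -0.1586  0.148 ] mid [ 0.4621 -0.157   0.1465] ext [0.019 0.018 0.014]
side6 [383. 337.] 1114 ztop 0.112 mean [ 0.6627 -0.2455  0.1097] mid [ 0.6641 -0.2426  0.1074] ext [0.057 0.051 0.014]
side6 [348. 360.] 544 ztop 0.151 mean [ 0.5684 -0.2824  0.1477] mid [ 0.5686 -0.2811  0.1458] ext [0.018 0.018 0.013]
side6 [411. 422.] 1230 ztop 0.121 mean [ 0.6427 -0.4392  0.1194] mid [ 0.6438 -0.4372  0.117 ] ext [0.027 0.028 0.014]
top6 [417. 218.] 489 ztop 0.114 mean [ 0.6619 -0.2436  0.1097] mid [ 0.6625 -0.2439  0.1102] ext [0.057 0.049 0.015]
top6 [483. 225.] 472 ztop 0.122 mean [ 0.6429 -0.4385  0.119 ] mid [ 0.6434 -0.4393  0.1183] ext [0.026 0.028 0.016]
top6 [450. 317.] 11018 ztop 0.615 mean [ 0.429  -0.2382  0.6104] mid [ 0.3752 -0.2129  0.6118] ext [0.246 0.193 0.018]
top6 [380. 255.] 187 ztop 0.152 mean [ 0.5588 -0.136   0.1488] mid [ 0.5595 -0.1361  0.147 ] ext [0.019 0.018 0.014]
top6 [388. 289.] 178 ztop 0.153 mean [ 0.4611 -0.1578  0.1496] mid [ 0.4614 -0.1588  0.1485] ext [0.016 0.019 0.011]
```

View pics/side6.png

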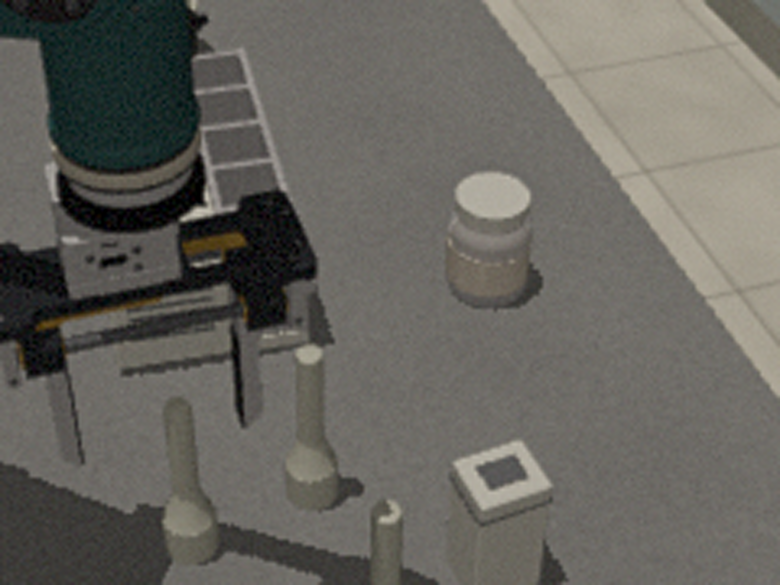

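View pics/top6.png

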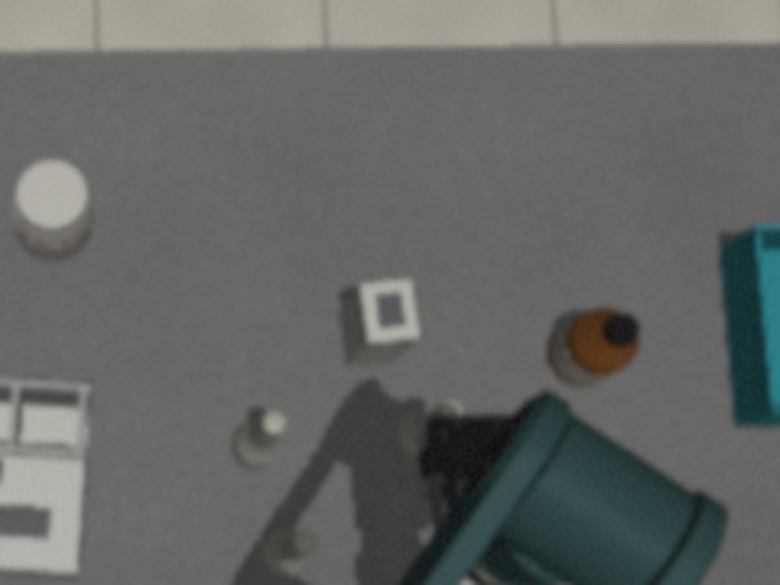

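```bash
python3 go.py .5682 -.282 .23 1.494; python3 -m crank '[[0,0.1,0,0.04],[0,0.25,0,0.014],[-0.05,0.25,0,0],[-0.05,0.05,0,0],[-0.04,0,0,0],[0,0,0,0],[0,0,0,0],[0,0,0,0],[0,0,0,0],[0,0,0,0]]' -1; python3 go.py .5682 -.282 .109 1.494
```

```text
t 26.85 pos [ 0.4419 -0.2449  0.2321] rpy [ 3.141 -0.     1.579] q6 -0.63 F [ 0.25  0.33 -0.26] w 0.0939
turn units 0.0543 shift units xyz (after turn) [-0.1367  0.644   0.0104] mm [-27.3 128.8   2.1]
time: 28.1
tool_pos: [0.5694, -0.2798, 0.2325]
ee_rot: [3.141, 0.0, 1.494]
wrist_force: [0.2, 0.3, 0.5]
width: 0.094
t 28.1 pos [ 0.5694 -0.2798  0.2325] rpy [3.141 0.    1.494] q6 -0.47 F [0.22 0.35 0.51] w 0.094
turn units 0.0003 shift units xyz (after turn) [-0.0114 -0.0053  0.6175] mm [ -2.3  -1.1 123.5]
```

```bash
python3 -m crank '[[-0.011,-0.005,0.05,0],[0,0,0.12,0],[0,0,0.15,0],[0,0,0.15,0],[0,0,0.1,0],[0,0,0.045,0],[0,0,0,0],[0,0,0,0],[0,0,0,0],[0,0,0,0]]' -1; python3 -m crank '[[0,0,0,0],[0,0,0,0],[0,0,0,0],[0,0,0,0],[0,0,0,0],[0,0,0,0],[0,0,0,0],[0,0,0,0],[0,0,0,0],[0,0,0,0]]' 1; python3 -m crank '[[0,0,-0.05,0],[0,0,-0.1,0],[0,0,-0.1,0],[0,0,-0.15,0],[0,0,-0.2,0],[0,0,-0.15,0],[0,0,0,0],[0,0,0,0],[0,0,0,0],[0,0,0,0]]' 1; python3 snap.py 7 side:280,130,240; python3 go.py .5849 .2241 .26 1.494
```

```text
time: 29.35
tool_pos: [0.5688, -0.2822, 0.1101]
ee_rot: [3.14, 0.001, 1.494]
wrist_force: [-0.4, -0.0, 0.4]
width: 0.0941
time: 30.6
tool_pos: [0.5684, -0.2821, 0.1092]
ee_rot: [-3.142, -0.0, 1.494]
wrist_force: [-0.4, 0.3, -0.2]
width: 0.0195
time: 31.85
tool_pos: [0.568, -0.2818, 0.2574]
ee_rot: [-3.139, -0.002, 1.494]
wrist_force: [-0.5, 0.5, -3.0]
width: 0.019
t 31.9 pos [ 0.5681 -0.2818  0.2579] rpy [-3.140e+00 -1.000e-03  1.494e+00] q6 -0.47 F [-0.59 -0.41 -3.24] w 0.0194
turn units 0.0003 shift units xyz (after turn) [ 2.5287 -0.1101 -0.0106] mm [505.7 -22.   -2.1]
```

View pics/side7.png

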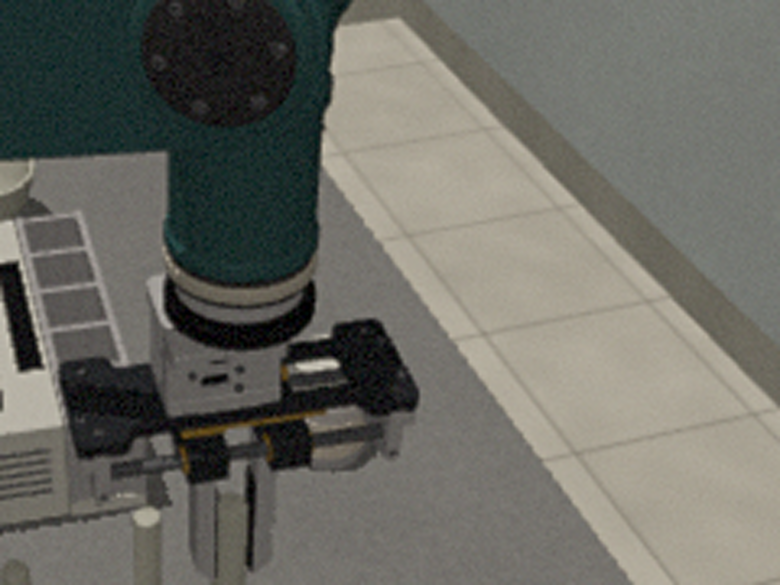

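The pestle is gripped (width 19 mm). Its foot is only about 148 mm up, so I raise it 60 mm to pass over the other pestles.

```bash
python3 -m crank '[[0,0,-0.1,0],[0,0,-0.15,0],[0.1,0,-0.05,0],[0.2,-0.01,0,0],[0.2,-0.01,0,0],[0.2,-0.01,0,0],[0.2,-0.01,0,0],[0.2,-0.01,0,0],[0.2,-0.01,0,0],[0.2,-0.01,0,0]]' 1; python3 -m crank '[[0.2,-0.01,0,0],[0.2,-0.01,0,0],[0.2,-0.01,0,0],[0.2,-0.01,0,0],[0.12,-0.01,0,0],[0.06,0,0.0,0],[0.02,0,0,0],[0,0,0,0],[0,0,0,0],[0,0,0,0]]' 1;python3 go.py .5849 .2241 .25 1.494
```

```text
time: 33.15
tool_pos: [0.5765, 0.0209, 0.3184]
ee_rot: [-3.14, -0.001, 1.496]
wrist_force: [1.1, -0.4, -1.5]
width: 0.0197
time: 34.4
tool_pos: [0.5828, 0.2175, 0.3195]
ee_rot: [3.141, -0.0, 1.493]
wrist_force: [0.3, 0.4, -2.6]
width: 0.0197
t 34.4 pos [0.5828 0.2175 0.3195] rpy [ 3.141 -0.     1.493] q6 0.34 F [ 0.26  0.36 -2.63] w 0.0197
turn units -0.0005 shift units xyz (after turn) [0.0337 0.0081 0.3473] mm [ 6.7  1.6 69.5]
```

Lower to just above the rim and look.

```bash
python3 -m crank '[[0.034,0.008,0.05,0],[0,0,0.12,0],[0,0,0.12,0],[0,0,0.09,0],[0,0,0.03,0],[0,0,0,0],[0,0,0,0],[0,0,0,0],[0,0,0,0],[0,0,0,0]]' 1; python3 go.py .5849 .2241 .25 1.494; python3 snap.py 8 side:210,100,200
```

```text
time: 35.65
tool_pos: [0.5848, 0.225, 0.2375]
ee_rot: [3.141, -0.0, 1.494]
wrist_force: [0.5, 0.7, -2.3]
width: 0.0196
t 35.65 pos [0.5848 0.225  0.2375] rpy [ 3.141 -0.     1.494] q6 0.35 F [ 0.46  0.66 -2.33] w 0.0196
turn units 0.0003 shift units xyz (after turn) [-0.0045  0.0007 -0.0623] mm [ -0.9   0.1 -12.5]
```

View pics/side8.png

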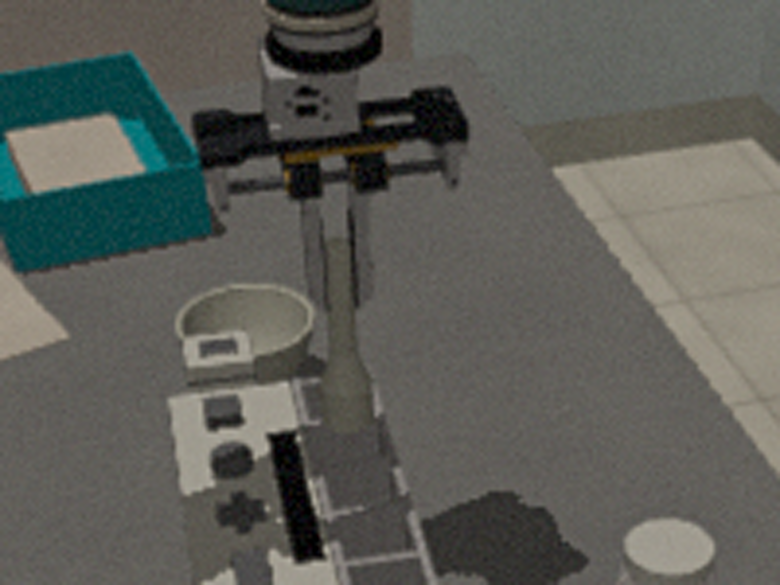

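The pestle head at crop (350,410) hangs over well 2. I check head position and tilt from depth.

```bash
cat > pes.py <<'E'
from h import *
import sys
f,x0,y0,zt=sys.argv[1],*map(float,sys.argv[2:5])  # zt = foot height
P,p=cloud(f+".npz"); P=P+np.array([.001,.0013,0])
d=np.array([.203,.746]);d/=np.hypot(*d)
for lo,hi,r in((.004,.032,.02),(.064,.09,.01)):
    m=(P[...,2]>zt+lo)&(P[...,2]<zt+hi)&(np.hypot(P[...,0]-x0,P[...,1]-y0)<.032)
    q=P[m]
    from scipy.optimize import least_squares
    s=least_squares(lambda c:np.hypot(q[:,0]-c[0],q[:,1]-c[1])-r,[x0,y0],loss='soft_l1',f_scale=.002)
    print(lo,hi,len(q),"axis",s.x.round(4),"rms",np.sqrt(np.mean(s.fun**2)).round(4))
E
python3 pes.py side8 .5848 .225 .128
```

```text
0.004 0.032 113 axis [0.5861 0.2284] rms 0.0017
0.064 0.09 54 axis [0.5862 0.2282] rms 0.0018
```

Readings disagree by about 3 mm, inside the 6 mm clearance. I take a middle value and descend in two steps watching the force.

```bash
python3 -m crank '[[-0.008,0,0.0,0],[0,0,0.03,0],[0,0,0.04,0],[0,0,0.05,0],[0,0,0.05,0],[0,0,0.05,0],[0,0,0.03,0],[0,0,0,0],[0,0,0,0],[0,0,0,0]]' 1; python3 go.py .5849 .2235 .129 1.494
```

```text
time: 36.95
tool_pos: [0.5849, 0.2235, 0.188]
ee_rot: [3.14, -0.001, 1.494]
wrist_force: [0.1, -0.6, -2.3]
width: 0.0197
t 36.95 pos [0.5849 0.2235 0.188 ] rpy [ 3.140e+00 -1.000e-03  1.494e+00] q6 0.35 F [ 0.11 -0.64 -2.26] w 0.0197
turn units 0.0003 shift units xyz (after turn) [ 0.000e+00 -2.000e-04  2.951e-01] mm [ 0. -0. 59.]
```

```bash
python3 -m crank '[[0,0,0.03,0],[0,0,0.05,0],[0,0,0.06,0],[0,0,0.06,0],[0,0,0.05,0],[0,0,0.03,0],[0,0,0.01,0],[0,0,0.005,0],[0,0,0,0],[0,0,0,0]]' 1; python3 go.py .5849 .2235 .129 1.494
```

```text
time: 38.2
tool_pos: [0.5847, 0.2234, 0.1292]
ee_rot: [3.141, -0.0, 1.494]
wrist_force: [-1.8, -0.7, 1.0]
width: 0.0189
t 38.2 pos [0.5847 0.2234 0.1292] rpy [ 3.141 -0.     1.494] q6 0.35 F [-1.84 -0.74  0.99] w 0.0189
turn units 0.0003 shift units xyz (after turn) [0.0004 0.001  0.001 ] mm [0.1 0.2 0.2]
```

```bash
python3 -m crank '[[0,0,0,0],[0,0,0,0],[0,0,0,0],[0,0,0,0],[0,0,0,0],[0,0,0,0],[0,0,0,0],[0,0,-0.05,0],[0,0,-0.2,0],[0,0,-0.25,0]]' -1;  python3 -m crank '[[-0.2,-0.01,0,0],[-0.3,-0.01,0,0],[-0.3,-0.01,0,0],[-0.3,-0.01,0,0],[-0.25,0,0,0],[0,0,0,0],[0,0,0,0],[0,0,0,0],[0,0,0,0],[0,0,0,0]]' -1; python3 snap.py 9 side:230,170,240 top:200,170,240; python3 obj.py side9 top9
```

```text
time: 39.45
tool_pos: [0.584, 0.2232, 0.2287]
ee_rot: [-3.139, 0.001, 1.494]
wrist_force: [0.8, -0.6, -0.8]
width: 0.0939
time: 40.7
tool_pos: [0.5561, -0.0444, 0.2282]
ee_rot: [-3.142, -0.0, 1.496]
wrist_force: [-0.0, 0.5, 0.3]
width: 0.0941
side9 [254. 126.] 15406 ztop 0.608 mean [ 0.4597 -0.0537  0.6037] mid [ 0.425  -0.0537  0.6054] ext [0.35  0.107 0.019]
side9 [325. 311.] 454 ztop 0.151 mean [ 0.5597 -0.137   0.1478] mid [ 0.56   -0.1342  0.1462] ext [0.018 0.022 0.013]
side9 [286. 328.] 485 ztop 0.151 mean [ 0.4618 -0.1586  0.1476] mid [ 0.4619 -0.1565  0.1456] ext [0.019 0.02  0.014]
side9 [383. 337.] 1109 ztop 0.113 mean [ 0.6626 -0.2456  0.1098] mid [ 0.6642 -0.242   0.1082] ext [0.056 0.051 0.014]
side9 [411. 422.] 1229 ztop 0.122 mean [ 0.6427 -0.4394  0.1192] mid [ 0.644  -0.4378  0.1169] ext [0.027 0.027 0.014]
top9 [365. 277.] 7909 ztop 0.611 mean [ 0.4837 -0.0475  0.6062] mid [ 0.4232 -0.0539  0.6083] ext [0.346 0.108 0.018]
top9 [417. 218.] 488 ztop 0.115 mean [ 0.662  -0.2436  0.1101] mid [ 0.6629 -0.244   0.1113] ext [0.057 0.049 0.014]
top9 [483. 225.] 473 ztop 0.122 mean [ 0.6427 -0.4386  0.1191] mid [ 0.6432 -0.4394  0.1188] ext [0.028 0.029 0.017]
```

View pics/side9.png

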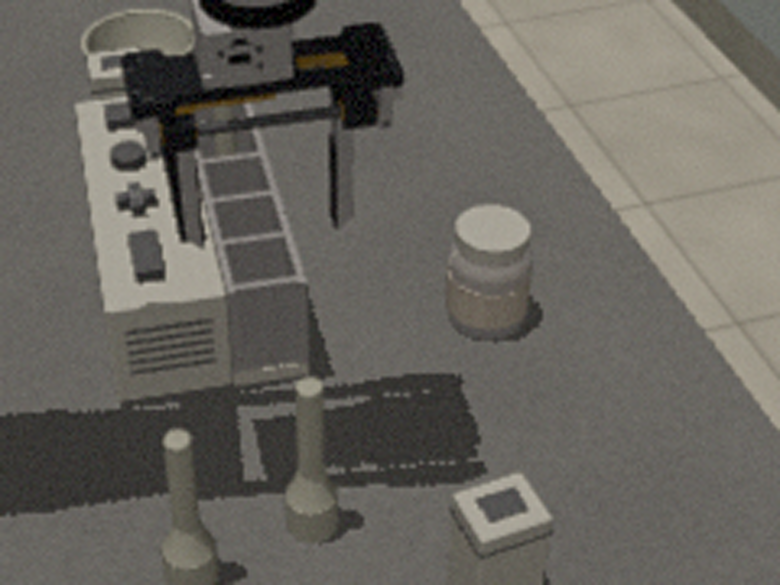

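View pics/top9.png

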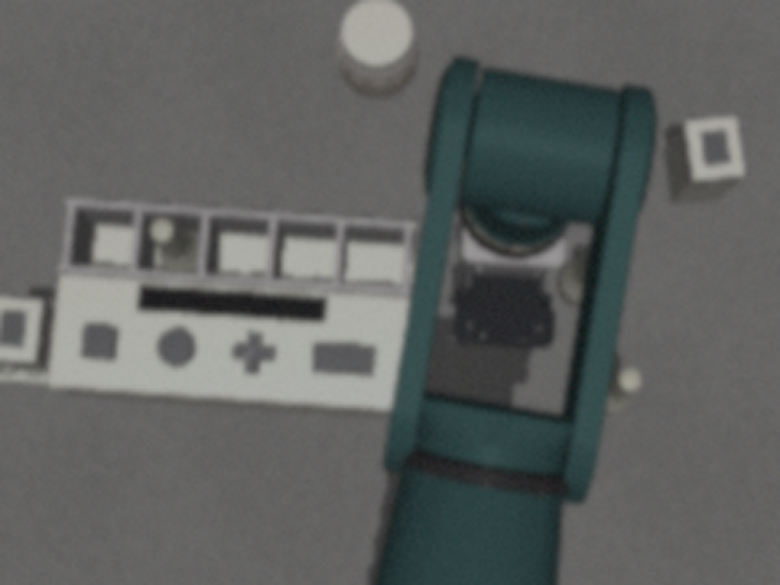

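The pestle stands in well 2 (top view, tip at crop (162,230)), and the other two have not moved. Next is pestle A, to well 3.

```bash
python3 - <<'E'
from h import *
P,p=cloud("top9.npz"); P=P+np.array([.0005,-.0022,-.001])
m=(P[...,2]>.155)&(P[...,2]<.19)&(abs(P[...,0]-.585)<.05)&(abs(P[...,1]-.224)<.05)
q=P[m];print(m.sum(),q.mean(0).round(4),np.percentile(q[:,2],95))
E
python3 go.py .5594 -.1367 .23 1.494
```

```text
50 [0.5833 0.2217 0.168 ] 0.17242842651994109
t 40.8 pos [ 0.5561 -0.0447  0.2282] rpy [-3.141 -0.     1.495] q6 -0.11 F [ 1.62 -0.72  0.3 ] w 0.0937
turn units 0.0008 shift units xyz (after turn) [-0.4574  0.0518 -0.0089] mm [-91.5  10.4  -1.8]
```

```bash
python3 -m crank '[[-0.15,0.02,0,0],[-0.2,0.02,0,0],[-0.08,0.01,0,0],[-0.027,0.002,0,0],[0,0,0.1,0],[0,0,0.15,0],[0,0,0.15,0],[0,0,0.08,0],[0,0,0.02,0],[0,0,0,0]]' -1;python3 go.py .5594 -.1367 .109 1.494
```

```text
time: 42.05
tool_pos: [0.56, -0.137, 0.1291]
ee_rot: [3.14, 0.0, 1.495]
wrist_force: [-0.3, -0.2, -0.5]
width: 0.094
t 42.05 pos [ 0.56   -0.137   0.1291] rpy [3.14  0.    1.495] q6 -0.26 F [-0.31 -0.18 -0.48] w 0.094
turn units 0.0005 shift units xyz (after turn) [ 0.0013 -0.0029  0.1007] mm [ 0.3 -0.6 20.1]
```

```bash
python3 -m crank '[[0,-0.003,0.04,0],[0,0,0.04,0],[0,0,0.02,0],[0,0,0,0],[0,0,0,0],[0,0,0,0],[0,0,0,0],[0,0,0,0],[0,0,0,0],[0,0,0,0]]' -1; python3 -m crank '[[0,0,0,0],[0,0,0,0],[0,0,0,0],[0,0,0,0],[0,0,0,0],[0,0,0,0],[0,0,0,0],[0,0,0,0],[0,0,0,0],[0,0,0,0]]' 1; python3 -m crank '[[0,0,-0.05,0],[0,0,-0.1,0],[0,0,-0.15,0],[0,0,-0.2,0],[0,0,-0.2,0],[0,0,-0.05,0],[0,0,0,0],[0,0,0,0],[0,0,0,0],[0,0,0,0]]' 1; python3 go.py .5804 .1668 .25 1.494
```

```text
time: 43.3
tool_pos: [0.5588, -0.1371, 0.1083]
ee_rot: [-3.142, -0.0, 1.494]
wrist_force: [0.4, -0.2, -0.1]
width: 0.0945
time: 44.55
tool_pos: [0.5589, -0.1371, 0.1082]
ee_rot: [3.142, -0.0, 1.494]
wrist_force: [0.2, 0.2, -0.1]
width: 0.0194
time: 45.8
tool_pos: [0.5585, -0.137, 0.257]
ee_rot: [-3.14, -0.001, 1.494]
wrist_force: [-0.3, 0.8, -1.8]
width: 0.0195
t 45.8 pos [ 0.5585 -0.137   0.257 ] rpy [-3.140e+00 -1.000e-03  1.494e+00] q6 -0.26 F [-0.27  0.77 -1.81] w 0.0195
turn units 0.0002 shift units xyz (after turn) [ 1.5229 -0.0073  0.0352] mm [304.6  -1.5   7. ]
```

```bash
python3 -m crank '[[0.1,-0.001,0,0],[0.2,-0.001,0,0],[0.2,-0.001,0,0],[0.2,-0.001,0,0],[0.2,-0.001,0,0],[0.2,-0.001,0,0],[0.2,-0.001,0,0],[0.13,-0.001,0,0],[0.06,0,0,0],[0.03,0,0,0]]' 1; python3 -m crank '[[0,0,0,0],[0,0,0.03,0],[0,0,0.05,0],[0,0,0.02,0],[0,0,0,0],[0,0,0,0],[0,0,0,0],[0,0,0,0],[0,0,0,0],[0,0,0,0]]' 1; python3 go.py .5804 .1668 .19 1.494; python3 snap.py 10 side:210,100,200;python3 pes.py side10 .58 .167 .128
```

```text
time: 47.05
tool_pos: [0.5801, 0.1669, 0.2583]
ee_rot: [-3.141, 0.0, 1.495]
wrist_force: [-0.3, -0.3, -1.9]
width: 0.0195
time: 48.3
tool_pos: [0.5804, 0.1662, 0.2383]
ee_rot: [3.141, -0.0, 1.494]
wrist_force: [-0.7, 0.2, -1.2]
width: 0.0194
t 48.3 pos [0.5804 0.1662 0.2383] rpy [ 3.141 -0.     1.494] q6 0.26 F [-0.71  0.22 -1.23] w 0.0194
turn units 0.0003 shift units xyz (after turn) [ 0.0032 -0.0005  0.2417] mm [ 0.6 -0.1 48.3]
0.004 0.032 109 axis [0.5825 0.1704] rms 0.0015
0.064 0.09 62 axis [0.5824 0.1702] rms 0.0011
```

View pics/side10.png

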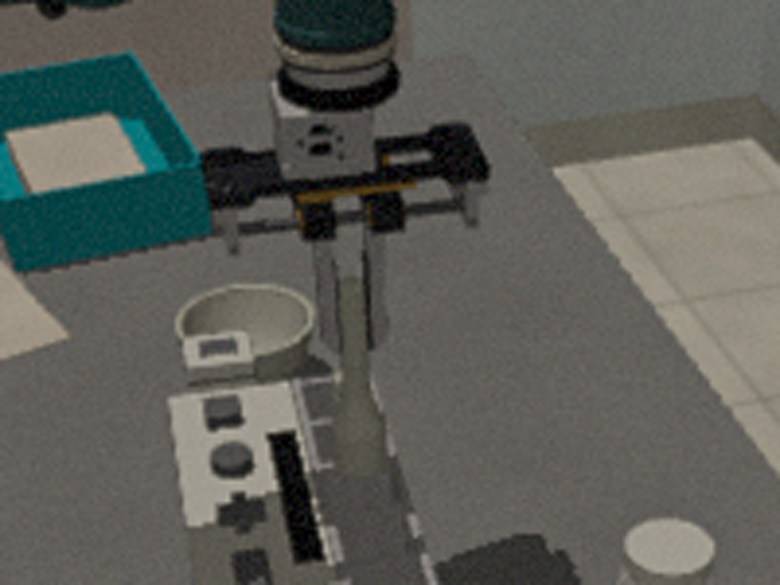

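Same picture as before, with the head at crop (357,450) over well 3. I descend.

```bash
python3 -m crank '[[0,0,0.03,0],[0,0,0.04,0],[0,0,0.05,0],[0,0,0.05,0],[0,0,0.05,0],[0,0,0.03,0],[0,0,0,0],[0,0,0,0],[0,0,0,0],[0,0,0,0]]' 1; python3 go.py .5804 .1668 .129 1.494
```

```text
time: 49.6
tool_pos: [0.5806, 0.1662, 0.1887]
ee_rot: [3.141, -0.0, 1.494]
wrist_force: [0.8, -0.4, -2.1]
width: 0.0197
t 49.6 pos [0.5806 0.1662 0.1887] rpy [ 3.141 -0.     1.494] q6 0.26 F [ 0.83 -0.45 -2.12] w 0.0197
turn units 0.0003 shift units xyz (after turn) [ 0.0031 -0.0014  0.2987] mm [ 0.6 -0.3 59.7]
```

```bash
python3 -m crank '[[0,0,0.03,0],[0,0,0.05,0],[0,0,0.06,0],[0,0,0.06,0],[0,0,0.05,0],[0,0,0.03,0],[0,0,0.01,0],[0,0,0.01,0],[0,0,0.003,0],[0,0,0,0]]' 1; python3 go.py .5804 .1668 .129 1.494; python3 -m crank '[[0,0,0,0],[0,0,0,0],[0,0,0,0],[0,0,0,0],[0,0,0,0],[0,0,0,0],[0,0,0,0],[0,0,-0.05,0],[0,0,-0.2,0],[0,0,-0.25,0]]' -1;  python3 -m crank '[[-0.2,-0.05,0,0],[-0.3,-0.05,0,0],[-0.3,-0.05,0,0],[-0.2,-0.05,0,0],[0,-0.2,0,0],[0,0,0,0],[0,0,0,0],[0,0,0,0],[0,0,0,0],[0,0,0,0]]' -1; python3 snap.py 11 side:230,170,240 top:200,170,240; python3 obj.py side11 top11
```

```text
time: 50.85
tool_pos: [0.5807, 0.1662, 0.1283]
ee_rot: [3.141, -0.0, 1.494]
wrist_force: [-0.4, -0.5, -1.7]
width: 0.0196
t 50.85 pos [0.5807 0.1662 0.1283] rpy [ 3.141 -0.     1.494] q6 0.26 F [-0.44 -0.52 -1.66] w 0.0196
turn units 0.0003 shift units xyz (after turn) [ 0.003  -0.0017 -0.0037] mm [ 0.6 -0.3 -0.7]
time: 52.1
tool_pos: [0.5798, 0.166, 0.2281]
ee_rot: [-3.139, 0.001, 1.494]
wrist_force: [0.8, 0.6, -0.3]
width: 0.094
time: 53.35
tool_pos: [0.4858, -0.027, 0.2275]
ee_rot: [-3.141, -0.0, 1.495]
wrist_force: [-0.2, -0.3, -0.3]
width: 0.0939
side11 [233. 133.] 12849 ztop 0.607 mean [ 0.4542 -0.06    0.6033] mid [ 0.3854 -0.0453  0.6044] ext [0.271 0.091 0.019]
side11 [287. 327.] 482 ztop 0.151 mean [ 0.4618 -0.1589  0.1474] mid [ 0.4618 -0.1565  0.146 ] ext [0.019 0.02  0.014]
side11 [383. 337.] 1115 ztop 0.113 mean [ 0.6622 -0.2453  0.1097] mid [ 0.6636 -0.2431  0.1073] ext [0.056 0.05  0.013]
side11 [411. 422.] 1227 ztop 0.121 mean [ 0.6428 -0.4394  0.1191] mid [ 0.6436 -0.4376  0.1166] ext [0.027 0.028 0.014]
top11 [417. 218.] 492 ztop 0.114 mean [ 0.6621 -0.2435  0.1096] mid [ 0.6631 -0.244   0.1107] ext [0.057 0.049 0.017]
top11 [483. 225.] 475 ztop 0.122 mean [ 0.6427 -0.4389  0.1193] mid [ 0.6426 -0.4403  0.1195] ext [0.027 0.026 0.018]
top11 [362. 297.] 5705 ztop 0.611 mean [ 0.4717 -0.0481  0.6062] mid [ 0.4101 -0.0457  0.6071] ext [0.213 0.091 0.017]
```

View pics/side11.png

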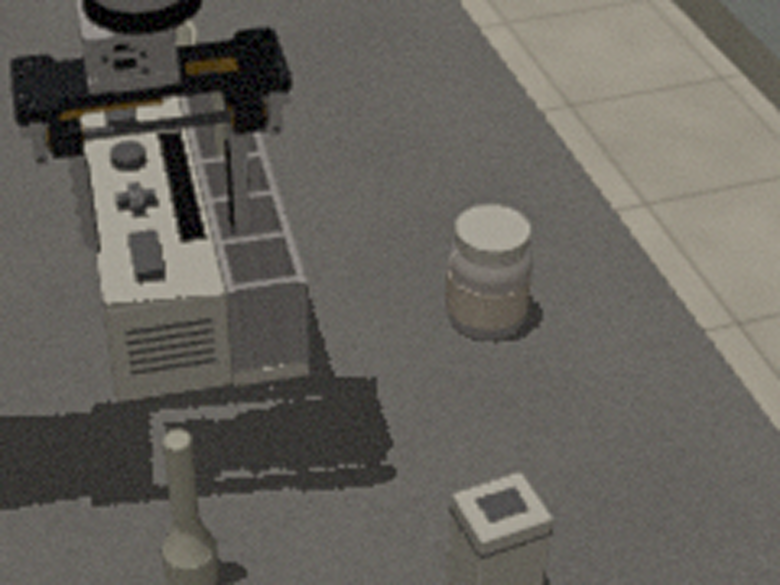

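View pics/top11.png

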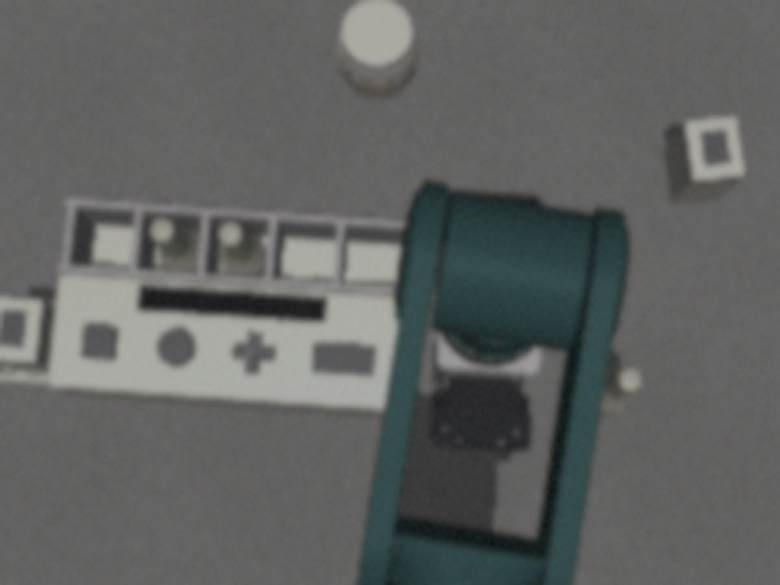

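Two pestles now stand in wells 2 and 3 (tips at crop (162,230) and (231,235)). The last one, B, is unmoved at (0.4616, -0.1587).

```bash
python3 go.py .4616 -.1585 .23 1.494;  python3 -m crank '[[-0.2,-0.02,0,0],[-0.25,-0.02,0,0],[-0.15,-0.02,0,0],[-0.05,0,0,0],[0,0,0.1,0],[0,0,0.15,0],[0,0,0.15,0],[0,0,0.08,0],[0,0,0.02,0],[0,0,0,0]]' -1;python3 go.py .4616 -.1585 .109 1.494
```

```text
t 53.45 pos [ 0.4856 -0.0271  0.2275] rpy [-3.141 -0.     1.495] q6 -0.1 F [ 0.43 -0.11  0.14] w 0.0941
turn units 0.0004 shift units xyz (after turn) [-0.6644 -0.0692 -0.0125] mm [-132.9  -13.8   -2.5]
time: 54.7
tool_pos: [0.4641, -0.1559, 0.1285]
ee_rot: [3.14, 0.0, 1.495]
wrist_force: [-0.3, 0.4, 0.6]
width: 0.0939
t 54.7 pos [ 0.4641 -0.1559  0.1285] rpy [3.14  0.    1.495] q6 -0.36 F [-0.29  0.4   0.58] w 0.0939
turn units 0.0005 shift units xyz (after turn) [-0.0142 -0.0114  0.0973] mm [-2.8 -2.3 19.5]
```

```bash
python3 -m crank '[[-0.014,-0.011,0,0],[0,0,0.04,0],[0,0,0.04,0],[0,0,0.017,0],[0,0,0,0],[0,0,0,0],[0,0,0,0],[0,0,0,0],[0,0,0,0],[0,0,0,0]]' -1; python3 -m crank '[[0,0,0,0],[0,0,0,0],[0,0,0,0],[0,0,0,0],[0,0,0,0],[0,0,0,0],[0,0,0,0],[0,0,0,0],[0,0,0,0],[0,0,0,0]]' 1; python3 -m crank '[[0,0,-0.05,0],[0,0,-0.1,0],[0,0,-0.15,0],[0,0,-0.2,0],[0,0,-0.2,0],[0,0,-0.05,0],[0,0,0,0],[0,0,0,0],[0,0,0,0],[0,0,0,0]]' 1; python3 go.py .5759 .1088 .25 1.494
```

```text
time: 55.95
tool_pos: [0.4612, -0.1585, 0.1083]
ee_rot: [3.141, -0.0, 1.494]
wrist_force: [-0.6, -0.5, 0.2]
width: 0.0941
time: 57.2
tool_pos: [0.461, -0.1585, 0.1083]
ee_rot: [-3.141, -0.0, 1.494]
wrist_force: [0.3, 0.3, 0.5]
width: 0.0193
time: 58.45
tool_pos: [0.4608, -0.1584, 0.2572]
ee_rot: [-3.14, -0.001, 1.494]
wrist_force: [0.5, -0.4, -3.4]
width: 0.0195
t 58.45 pos [ 0.4608 -0.1584  0.2572] rpy [-3.140e+00 -1.000e-03  1.494e+00] q6 -0.37 F [ 0.52 -0.38 -3.42] w 0.0195
turn units 0.0002 shift units xyz (after turn) [1.3761 0.4715 0.0358] mm [275.2  94.3   7.2]
```

```bash
python3 -m crank '[[0.1,0.05,0,0],[0.2,0.1,0,0],[0.2,0.1,0,0],[0.2,0.1,0,0],[0.2,0.07,0,0],[0.2,0.04,0,0],[0.15,0.01,0,0],[0.08,0,0,0],[0.04,0,0,0],[0,0,0,0]]' 1; python3 go.py .5759 .1088 .25 1.494
```

```text
time: 59.7
tool_pos: [0.5756, 0.1071, 0.2582]
ee_rot: [-3.141, 0.0, 1.494]
wrist_force: [-0.7, -0.3, -2.8]
width: 0.0192
t 59.7 pos [0.5756 0.1071 0.2582] rpy [-3.141  0.     1.494] q6 0.16 F [-0.71 -0.27 -2.84] w 0.0192
turn units 0.0001 shift units xyz (after turn) [0.0084 0.0006 0.0411] mm [1.7 0.1 8.2]
```

```bash
python3 -m crank '[[0.007,0,0,0],[0,0,0.05,0],[0,0,0.05,0],[0,0,0.05,0],[0,0,0.05,0],[0,0,0.05,0],[0,0,0.05,0],[0,0,0.04,0],[0,0,0,0],[0,0,0,0]]' 1; python3 go.py .5759 .1085 .1283 1.494
```

```text
time: 60.95
tool_pos: [0.5761, 0.1089, 0.1907]
ee_rot: [3.141, -0.0, 1.494]
wrist_force: [-0.5, -0.7, -2.9]
width: 0.0195
t 60.95 pos [0.5761 0.1089 0.1907] rpy [ 3.141 -0.     1.494] q6 0.17 F [-0.53 -0.74 -2.94] w 0.0195
turn units 0.0003 shift units xyz (after turn) [-0.0023 -0.0008  0.312 ] mm [-0.5 -0.2 62.4]
```

```bash
python3 -m crank '[[0,0,0.03,0],[0,0,0.05,0],[0,0,0.06,0],[0,0,0.06,0],[0,0,0.05,0],[0,0,0.04,0],[0,0,0.01,0],[0,0,0.01,0],[0,0,0.004,0],[0,0,0,0]]' 1; python3 go.py .5759 .1085 .1283 1.494; python3 -m crank '[[0,0,0,0],[0,0,0,0],[0,0,0,0],[0,0,0,0],[0,0,0,0],[0,0,0,0],[0,0,0,0],[0,0,-0.05,0],[0,0,-0.2,0],[0,0,-0.25,0]]' -1;  python3 -m crank '[[-0.2,-0.05,0,0],[-0.25,-0.1,0,0],[-0.25,-0.15,0,0],[-0.25,-0.15,0,0],[0,-0.2,0,0],[0,0,0,0],[0,0,0,0],[0,0,0,0],[0,0,0,0],[0,0,0,0]]' -1; python3 snap.py 12 side:180,150,300 top:160,150,300
```

```text
time: 62.2
tool_pos: [0.5762, 0.109, 0.1283]
ee_rot: [3.14, -0.0, 1.494]
wrist_force: [0.0, -0.3, 0.4]
width: 0.0199
t 62.2 pos [0.5762 0.109  0.1283] rpy [ 3.14  -0.     1.494] q6 0.17 F [ 0.02 -0.28  0.35] w 0.0199
turn units 0.0003 shift units xyz (after turn) [-0.0024 -0.0012 -0.0001] mm [-0.5 -0.2 -0. ]
time: 63.45
tool_pos: [0.5752, 0.1088, 0.2279]
ee_rot: [-3.139, 0.0, 1.494]
wrist_force: [0.4, -0.1, 0.4]
width: 0.094
time: 64.7
tool_pos: [0.4321, -0.0704, 0.2272]
ee_rot: [-3.141, -0.0, 1.495]
wrist_force: [0.3, 0.5, 0.1]
width: 0.0936
```

View pics/side12.png

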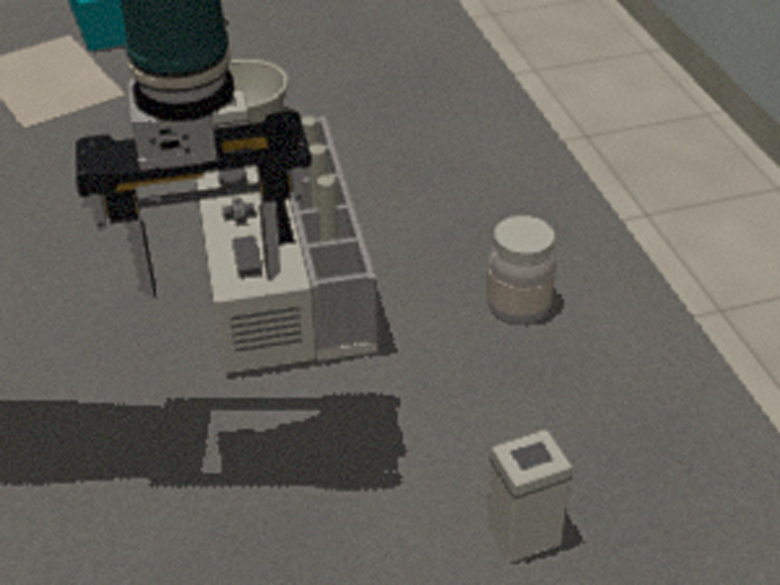

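View pics/top12.png

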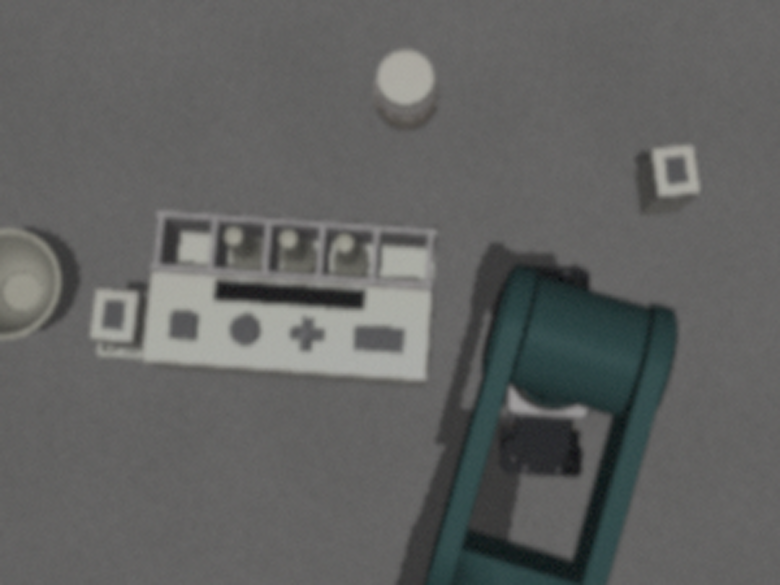

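```bash
cat > chk.py <<'E'
from h import *
from fit import rect
import sys
P,p=cloud(sys.argv[1]+".npz")
o=np.array([.535,.172]);yaw=-.077
R=np.array([[np.cos(yaw),-np.sin(yaw)],[np.sin(yaw),np.cos(yaw)]])
L=(P[...,:2]-o)@R; z=P[...,2]-.001; lx,ly=L[...,0],L[...,1]
for i,wy in enumerate([.116,.058,0,-.058,-.116]):
    m=(abs(lx-.045)<.035)&(abs(ly-wy)<.029)&(z>.15)&(z<.2)
    if m.sum()>10: print("pestle in well",i+1,m.sum(),"dev",(L[m].mean(0)-[.045,wy]).round(4),"top z",np.percentile(z[m],90).round(4))
m=(z>.12)&(z<.145)&(ly>.155)&(ly<.23)&(lx>-.085)&(lx<.01)
m=cv2.morphologyEx(m.astype(np.uint8),cv2.MORPH_OPEN,np.ones((3,3)))>0
if m.sum()>30:
  c,w,h,a=rect(L[m]);print("bay cart dev",(c-[-.04,.184]).round(4),w,h,"z",np.median(z[m]))
k=(z>.1175)&(abs(lx+.045)<.03)&(ly>-.14)&(ly<.14)&(z<.14)
kk,l,s,cc=cv2.connectedComponentsWithStats(k.astype(np.uint8))
for i in range(1,kk):
    if s[i,4]>15: print("key",L[l==i].mean(0).round(4),z[l==i].mean().round(4))
E
python3 chk.py top12; python3 obj.py side12 top12
```

```text
pestle in well 2 52 dev [-0.0015 -0.0027] top z 0.1722
pestle in well 3 50 dev [-0.0011 -0.0007] top z 0.1718
pestle in well 4 51 dev [-0.001  0.   ] top z 0.1719
bay cart dev [-0.0008 -0.0047] 53.85509490966797 47.6495475769043 z 0.12986112677643724
key [-0.0456  0.1074] 0.1229
key [-0.0455  0.0426] 0.1232
key [-0.046  -0.0223] 0.1226
key [-0.0455 -0.0974] 0.123
side12 [217. 143.] 13829 ztop 0.609 mean [ 0.4164 -0.0794  0.6046] mid [ 0.3697 -0.068   0.6053] ext [0.221 0.135 0.017]
side12 [383. 337.] 1113 ztop 0.113 mean [ 0.6624 -0.2455  0.1097] mid [ 0.6637 -0.2428  0.1075] ext [0.057 0.053 0.014]
side12 [411. 422.] 1227 ztop 0.121 mean [ 0.6426 -0.4395  0.119 ] mid [ 0.6436 -0.4376  0.1165] ext [0.026 0.028 0.014]
top12 [417. 218.] 488 ztop 0.114 mean [ 0.6621 -0.2437  0.1096] mid [ 0.6625 -0.2443  0.1098] ext [0.057 0.049 0.015]
top12 [483. 225.] 476 ztop 0.122 mean [ 0.6425 -0.4386  0.1189] mid [ 0.6429 -0.4391  0.1183] ext [0.027 0.028 0.016]
top12 [377. 315.] 6857 ztop 0.611 mean [ 0.4213 -0.0702  0.6063] mid [ 0.405  -0.0679  0.6075] ext [0.145 0.135 0.016]
```

All checks agree: pestle tops are at 0.172 within 3 mm of centre, the bay cartridge is down (top 0.130, 5 mm off), and the spent one is upright on the bench. Now I shut the jaws and go to the round key.

```bash
python3 go.py .4939 .2162 .15 1.494; python3 -m crank '[[0.2,0.02,0,0],[0.25,0.03,0,0],[0.25,0.03,0,0],[0.25,0.03,0,0],[0.25,0.03,0,0],[0.2,0.03,0,0],[0.04,0.02,0,0],[0,0,0,0],[0,0,0,0],[0,0,0,0]]' 1; python3 go.py .4939 .2162 .15 1.494
```

```text
t 64.8 pos [ 0.4319 -0.0705  0.2273] rpy [-3.141 -0.     1.495] q6 -0.22 F [-0.32 -0.17  0.45] w 0.0938
turn units 0.0005 shift units xyz (after turn) [1.4529 0.1989 0.3864] mm [290.6  39.8  77.3]
time: 66.05
tool_pos: [0.4916, 0.2125, 0.2278]
ee_rot: [3.141, -0.0, 1.493]
wrist_force: [0.1, -0.2, -0.7]
width: 0.0005
t 66.05 pos [0.4916 0.2125 0.2278] rpy [ 3.141 -0.     1.493] q6 0.38 F [ 0.12 -0.23 -0.65] w 0.0005
turn units -0.0008 shift units xyz (after turn) [0.0192 0.01   0.3889] mm [ 3.8  2.  77.8]
```

```bash
python3 -m crank '[[0.019,0.01,0.05,0],[0,0,0.12,0],[0,0,0.12,0],[0,0,0.08,0],[0,0,0.03,0],[0,0,0,0],[0,0,0,0],[0,0,0,0],[0,0,0,0],[0,0,0,0]]' 1; python3 go.py .4939 .2162 .125 1.494; python3 snap.py 13 side:210,130,150
```

```text
time: 67.3
tool_pos: [0.494, 0.2173, 0.1477]
ee_rot: [3.141, -0.0, 1.494]
wrist_force: [-1.1, -0.5, -0.3]
width: 0.0005
t 67.3 pos [0.494  0.2173 0.1477] rpy [ 3.141 -0.     1.494] q6 0.39 F [-1.07 -0.53 -0.26] w 0.0005
turn units 0.0003 shift units xyz (after turn) [-0.0057  0.      0.1137] mm [-1.1  0.  22.7]
```

View pics/side13.png

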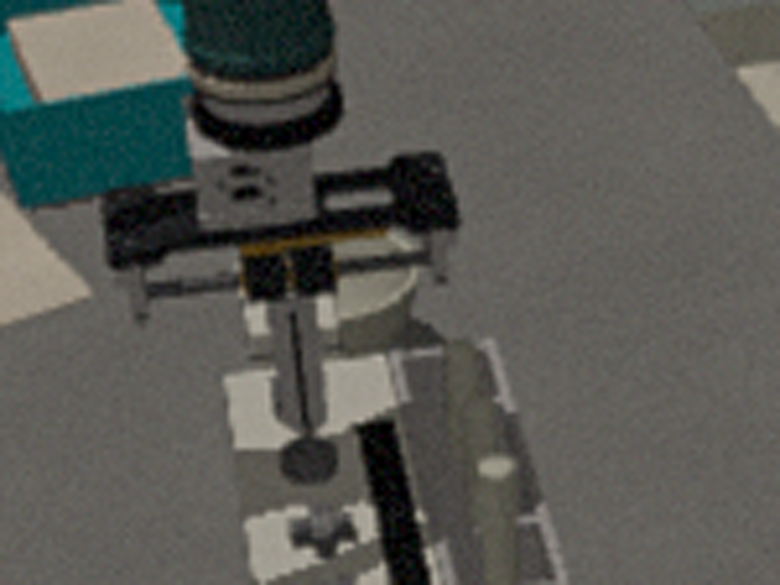

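The closed fingertips (crop (303,430)) hang just above the round key (308,460), so I press it.

```bash
python3 -m crank '[[-0.004,0,0.03,0],[0,0,0.03,0],[0,0,0.02,0],[0,0,0.02,0],[0,0,0.015,0],[0,0,0.005,0],[0,0,0,0],[0,0,0,0],[0,0,0,0],[0,0,0,0]]' 1
```

```text
time: 68.6
tool_pos: [0.4935, 0.2164, 0.1252]
ee_rot: [3.141, -0.0, 1.494]
wrist_force: [-4.7, -1.5, 8.3]
width: 0.0003
```

Force is 8.3 N with the tip at 0.117, so the key is bottomed. I lift and go to the bar key.

```bash
python3 -m crank '[[0,0,-0.1,0],[0,0,-0.15,0],[-0.1,0,0,0],[-0.2,0,0,0],[-0.2,0,0,0],[-0.15,0,0,0],[-0.05,0,0,0],[0,0,0,0],[0,0,0,0],[0,0,0,0]]' 1; python3 go.py .4831 .0756 .148 1.494
```

```text
time: 69.85
tool_pos: [0.4832, 0.0778, 0.1733]
ee_rot: [-3.141, -0.0, 1.496]
wrist_force: [0.3, 0.0, 0.3]
width: 0.0005
t 69.85 pos [0.4832 0.0778 0.1733] rpy [-3.141 -0.     1.496] q6 0.12 F [0.26 0.02 0.26] w 0.0005
turn units 0.0012 shift units xyz (after turn) [-0.0108  0.0004  0.1266] mm [-2.2  0.1 25.3]
```

```bash
python3 -m crank '[[-0.01,0,0.06,0],[0,0,0.06,0],[0,0,0.04,0],[0,0,0.03,0],[0,0,0.025,0],[0,0,0.02,0],[0,0,0.008,0],[0,0,0,0],[0,0,0,0],[0,0,0,0]]' 1
```

```text
time: 71.1
tool_pos: [0.4829, 0.0749, 0.1253]
ee_rot: [3.141, -0.0, 1.494]
wrist_force: [-2.7, 0.1, 5.3]
width: 0.0004
```

```bash
python3 -m crank '[[0,0,0.005,0],[0,0,0.003,0],[0,0,0,0],[0,0,0,0],[0,0,-0.1,0],[0,0,-0.15,0],[0.1,0,0,0],[0.2,0,0,0],[0.2,0,0,0],[0.2,0,0,0]]' 1;python3 -m crank '[[0.2,0,0,0],[0.1,0,0,0],[0.03,0,0,0],[0,0,0,0],[0,0,0,0],[0,0,0,0],[0,0,0,0],[0,0,0,0],[0,0,0,0],[0,0,0,0]]' 1; python3 go.py .4989 .2810 .148 1.494
```

```text
time: 72.35
tool_pos: [0.4942, 0.2158, 0.1724]
ee_rot: [3.141, -0.0, 1.494]
wrist_force: [-0.6, 0.1, -0.1]
width: 0.0004
time: 73.6
tool_pos: [0.4987, 0.2803, 0.1733]
ee_rot: [3.142, -0.0, 1.494]
wrist_force: [1.0, 0.5, -0.1]
width: 0.0004
t 73.6 pos [0.4987 0.2803 0.1733] rpy [ 3.142 -0.     1.494] q6 0.49 F [ 1.04  0.46 -0.11] w 0.0004
turn units 0.0003 shift units xyz (after turn) [0.0035 0.0007 0.1266] mm [ 0.7  0.1 25.3]
```

```bash
python3 -m crank '[[0.003,0,0.06,0],[0,0,0.06,0],[0,0,0.04,0],[0,0,0.03,0],[0,0,0.025,0],[0,0,0.02,0],[0,0,0.01,0],[0,0,0.004,0],[0,0,0,0],[0,0,0,0]]' 1; python3 -m crank '[[0,0,-0.1,0],[0,0,-0.2,0],[0,0,-0.2,0],[-0.2,-0.1,0,0],[-0.25,-0.15,0,0],[-0.25,-0.15,0,0],[-0.25,-0.15,0,0],[-0.25,-0.1,0,0],[-0.25,-0.1,0,0],[-0.2,0,0,0]]' 1;python3 -m crank '[[0,0,0,0],[0,0,0,0],[0,0,0,0],[0,0,0,0],[0,0,0,0],[0,0,0,0],[0,0,0,0],[0,0,0,0],[0,0,0,0],[0,0,0,0]]' -1; python3 snap.py 14 side:180,150,300 top:160,150,300; python3 chk.py top14; python3 obj.py top14 side14
```

```text
time: 74.85
tool_pos: [0.4987, 0.2809, 0.1253]
ee_rot: [3.141, -0.0, 1.494]
wrist_force: [-4.0, -2.1, 7.4]
width: 0.0003
time: 76.1
tool_pos: [0.3232, -0.038, 0.2238]
ee_rot: [3.138, 0.001, 1.494]
wrist_force: [0.3, -0.5, -0.2]
width: 0.0001
time: 77.35
tool_pos: [0.324, -0.0367, 0.2235]
ee_rot: [3.142, -0.0, 1.494]
wrist_force: [0.1, 0.3, 0.4]
width: 0.0933
pestle in well 2 52 dev [-0.0014 -0.0028] top z 0.1719
pestle in well 3 51 dev [-0.0013 -0.0008] top z 0.1728
pestle in well 4 51 dev [-0.0011  0.    ] top z 0.1721
bay cart dev [-0.0011 -0.0052] 54.195152282714844 46.19564437866211 z 0.12968043018689435
key [-0.0457  0.1075] 0.1232
key [-0.0453  0.0427] 0.1231
key [-0.0461 -0.0221] 0.1223
key [-0.0456 -0.0978] 0.1231
top14 [417. 218.] 492 ztop 0.115 mean [ 0.6622 -0.2436  0.1097] mid [ 0.6638 -0.244   0.1105] ext [0.058 0.049 0.016]
top14 [483. 225.] 473 ztop 0.123 mean [ 0.6429 -0.4393  0.1195] mid [ 0.6429 -0.4396  0.1195] ext [0.026 0.028 0.014]
top14 [368. 345.] 3888 ztop 0.608 mean [ 0.3175 -0.051   0.6025] mid [ 0.3083 -0.0506  0.604 ] ext [0.116 0.101 0.017]
side14 [181. 157.] 9415 ztop 0.605 mean [ 0.319  -0.0627  0.601 ] mid [ 0.3106 -0.0505  0.6016] ext [0.121 0.101 0.017]
side14 [383. 337.] 1108 ztop 0.113 mean [ 0.6622 -0.2456  0.1097] mid [ 0.6636 -0.242   0.1077] ext [0.057 0.052 0.014]
side14 [411. 422.] 1221 ztop 0.122 mean [ 0.6427 -0.4394  0.1195] mid [ 0.6433 -0.4376  0.1169] ext [0.026 0.027 0.014]
```

View pics/side14.png

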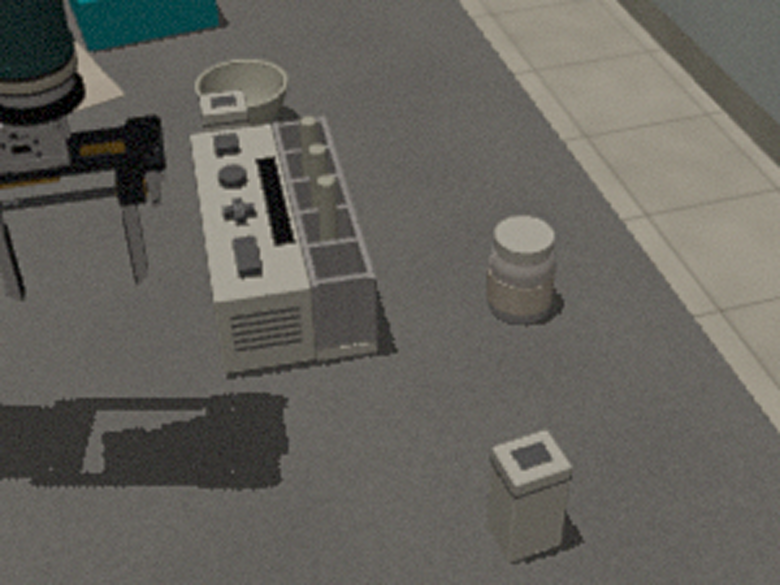

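View pics/top14.png

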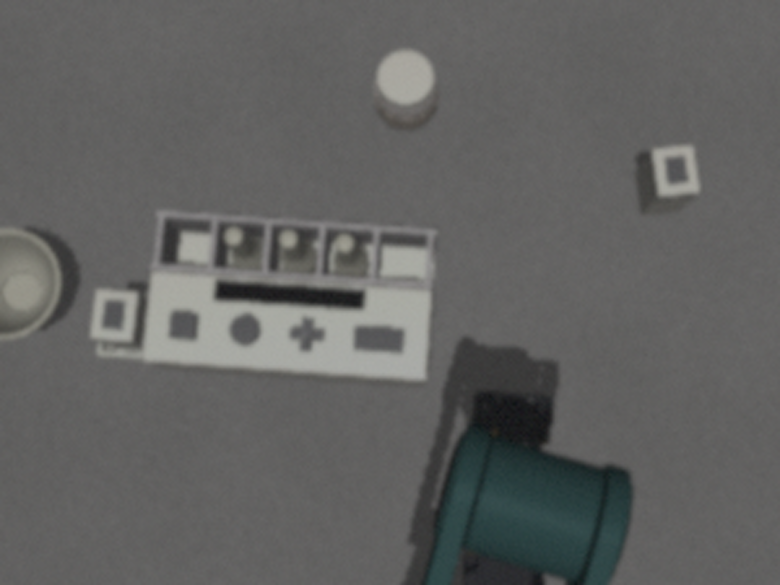

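Both views show everything in place, with the keys back up. I take one full-frame look for any pestle hidden earlier by the arm before handing in.

```bash
python3 - <<'E'
import numpy as np,cv2
a=np.load("top14.npz")['p'][:,:,::-1];cv2.imwrite("pics/topfull14.png",a)
E
```

```text
(no output)
```

View pics/topfull14.png

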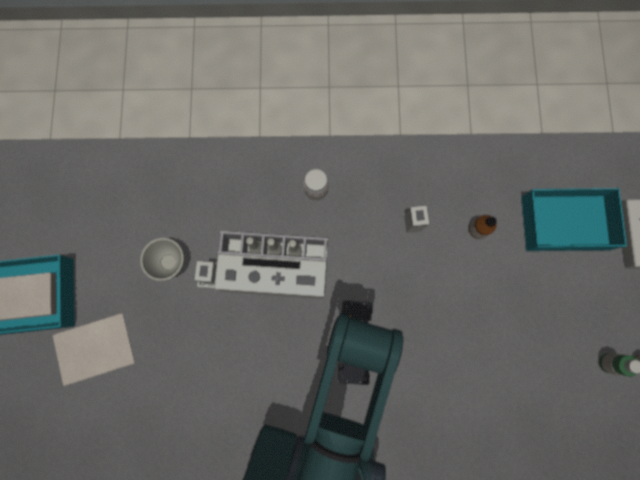

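No pestles are left on the bench. Mortar (162,258), jar (316,183) and bottle (484,225) have not moved.

```bash
python3 -c "
from bench import robot
print(robot.close_job())"
```

```text
the job is handed in; nothing more can be done
None
```

The job is handed in at about 77 s, and my last checks found nothing out of place.

- **Cartridges:** I lifted both. The first pulled about 4 N and is the fresh one. It stands fully down in the bay, top at 0.130 m and about 5 mm off centre (12 mm allowed). The second pulled about 0.7–2 N, so it is the spent one; it is upright on the bench where it was.
- **Pestles:** There were three. They stand in wells 2, 3 and 4, tops about 0.172 m and within about 3 mm of the well centres. None is left on the bench.
- **Keys:** I pressed round, bar, then square, one at a time. The tip reached about 0.117 m each time, with 8.3, 5.3 and 7.4 N. I pushed the bar about 1.5 mm further because its force was lower, but took no reading there. All keys were up afterwards, and I never went down on the cross key.
- **Bystanders:** The mortar, jar and bottle show no visible movement.

**Disagreement:** the side-camera depth put held objects 3–4 mm further to +y than the arm pose and the top camera. My one 3 mm correction from it explains most of the cartridge's off-centre, so for the pestles I relied mainly on the arm pose.

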